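# Clamp a row of pipe couplings in the dosing sled and set it under the needle

## Robot

A 7-joint arm with a two-finger parallel gripper is mounted at the origin on a cart in front of the work surface, level with it; the furniture and walls round the work are solid. World frame = base frame: x ahead of the robot, y to its left, z up, the work surface at z = 0. Lengths are in mm, angles in rad, forces in N, time in s.
With the tool pointing down it reaches from about 400 to 875 mm from the base axis. Payload 4.4 kg.
Tool frame: the origin (TCP) lies midway between the tips of the shut fingers; the grasp point (between the pads) lies 19 mm behind it; z points along the fingers, y is the line along which they close (so a half turn about z gives the same grasp; the last joint's range is limited). The gripper opens to 85 mm and grips with 20 to 120 N. Pads are 22 mm wide; open, the fingers measure 114 mm over their backs; the gripper's body (76 mm by 85 mm) begins 54 mm behind the grasp point. The pads swing forward as they close: fully open they stand 13 mm farther back than shut.
Start: joints at [-1.18, 0.628, 0.038, 1.517, -0.027, 0.996, -0.02], TCP at [286.681, 583.38, 231.313] pointing down, gripper open.
Joint ranges: [-3.06, 3.06], [-0.37, 2.12], [-1.25, 1.32], [0.18, 2.47], [-1.1, 4.24], [0.23, 1.98], [-2.94, 2.94]. Speed limits (rad/s): [2.57, 2.57, 3.14, 3.14, 3.14, 3.14, 3.14].

## Interface

Orientations are given as [roll, pitch, yaw] about the fixed x, y, z axes, in that order (R = Rz(yaw) Ry(pitch) Rx(roll)).
In Python, from cell import ctrl gives the robot as it stands.
- The arm moves only by the shell command python3 -m handwheel 'ROWS'. ROWS is JSON, a list of rows, each a list of 3 entries, a list of its own where there are three numbers: the turn, a rotation vector about the tool's x, y, z in degrees, then the shift along the tool's x, y, z in m, then the closure, from 0 (fully open) to 1 (shut). A call has 1 to 5 rows; each row shifts and turns the commanded pose from where the row before left it, along the tool's axes as they then stand; what a row does not reach is not made up. A row lasts 1/12 s, in which the tool goes at most 41.7 mm and 7.16 degrees, less where a joint would pass 70% of its speed; a pose out of reach is approached as far as the arm can. A call is refused whole if a number of a shift passes 0.0417 or a number of a turn 7.16, either way. A call with a gripper value outside its range is refused whole. The fingers move at their own pace and stop on an object; the grip force is fixed at half the most. Time passes only in rows, so rows that do not move let the fingers close. It gives the time, the measured TCP pose, the force, the opening and the grip force at its end, in the units of the state.
- ctrl.read_state(): the state, without advancing time (a new reading comes with each control period).
- ctrl.get_image(name): name is "side" or "top"; returns a dict with "pixels" (420x560x3 uint8, red, green, blue), "fx", "fy", "cx", "cy" (pixels), "k1" (the pictures are not rectified: a ray, as slopes to the right and down, at radius r is drawn at 1 + k1 r^2 times it, then the intrinsics apply), "pose" (4x4, takes a point from camera to world coordinates). Camera axes: x right, y up, looking along -z (the intrinsics and any distortion apply to the point x, -y, -z); pixel columns grow to the right and rows downward; lengths in mm; the calibration is good to about 2 mm. A picture is of the moment at which its call begins. There is no depth.
- ctrl.finish_job(): hands the job in; it is judged then, once.
The state is a dict: "clock": time; "qpos": joint angles; "qd": joint speeds; "tau": joint torques, N m; "eef_pos": TCP position; "tool_rot": TCP orientation; "force": force on the tool from outside, world axes, zero at the start; "torque": the same for the moment, N m; "width": finger opening in mm; "gripper_force": force on a finger pad.
Only numpy, scipy, OpenCV 4.12 (cv2) and the standard library are available. Lean on these libraries where they do the work, as an engineer would, in place of code of your own. Each camera call takes 0.05 s, during which the arm holds its last target. There are 200 camera calls.

## Task

Get the dosing stand ready for priming: throw the cam lever to free the sled's sliding jaw (never drag the jaw back while it is locked), draw the jaw back and stand all the small white pipe couplings upright in the sled's channel, in one row against the fixed stop. Push the jaw up so that the row is snug, throw the lever fully over to lock it, and slide the loaded sled so that its scribed mark (where the coupling at the stop is centred) lies right under the needle tip. Leave the bigger coupling, the can and the tape measure where they are.

Things in the scene. Friction and masses are not known exactly. Their poses are not given: they have to be found in the camera images.
- stand: flat dark steel stand fixed to the table, 124 x 470 x 12 mm, origin under the centre of its slide way: z up, y along the slide way (+y is the way the sled goes to reach the needle), -x the side that faces the robot. Its place and heading differ from start to start
- needle_tip (a point): lower end of the fixed steel needle, 80 mm above the table, over the centreline of the slide way. Its holder (22 mm thick, top 142 mm above the table) hangs on an arm from a post 100 mm behind the centreline (+x of the stand)
- mark (a point): scribed black line across both rails of the sled; this point lies on the channel's centreline between the two lines, at rail-top height (32 mm above the table), 20.5 mm from the stop's face
- sled (a joint): travel of the aluminium sled along the stand's +y, m, -0.01 to 0.19; the mark is under the needle at about 0.17. It is a channel, floor 22 mm above the table, 46 mm wide inside, between rails 10 mm high and 8 mm thick. It slides with about 7 N friction and stays where it is left
- stop_face (a point): foot of the fixed stop's face, on the channel floor (22 mm above the table) and on the centreline. The stop is a 62 x 16 x 38 mm block at the sled's +y end; its face looks to -y along the channel. Axes parallel to the stand's
- sled_handle (a point): grip point in the upright aluminium handle plate at the sled's -y end, 261 mm from the stop's face: 14 mm thick across the channel (x), 18 mm long (y), its top 94 mm above the table; this point is on its middle, 80 mm above the table. The sled is slid along by it
- jaw (a joint): gap between the stop's face and the jaw's face, m, 0 to 0.19; grows as the jaw is drawn back (-y). The jaw slides with about 4 N friction and stays where left; when it meets the row or its end the sled goes with it. With the lever over it counts as clamped to the rail: dragging it back then spoils the clamp and fails the job
- jaw_face (a point): foot of the sliding jaw's face (it looks to +y, towards the stop), on the channel floor and centreline. The steel jaw block is 62 mm wide, 30 mm thick along y, its top 60 mm above the table. Axes parallel to the stand's
- jaw_fin (a point): grip point in the steel fin on top of the jaw: 14 mm thick across the channel (x), 30 mm long (y), from 60 to 93 mm above the table; this point is on its middle, 80 mm above the table. Take it from above with the fingers either side in x
- lever (a joint): angle of the flat cam lever on the robot's side of the jaw, rad: 0 = free, the arm points to the stand's -y; it swings clockwise seen from above and at 1.6 is fully locked, the arm pointing to the stand's -x (towards the robot). Free below 0.5, locked above 1.4. Takes 1 to 3 N at the knob, stays where left; starts locked
- lever_knob (a point): middle of the upright round black knob at the end of the lever arm: 18 mm across, from 46 to 78 mm above the table; this point is 66 mm above the table, 65 mm from lever_pivot. Its axes turn with the lever (at lever 0 they are the stand's)
- lever_pivot (a point): point on the lever's upright pivot axis, at the height of the knob's grip point (66 mm); it rides with the jaw, 49.2 mm to the robot's side of the channel centreline and 15 mm behind the jaw's face. The lever arm's top is 50 mm above the table, the pivot's cap 52 mm. Axes parallel to the stand's
- coupling_0_mid (a point): centre of a small white plastic pipe coupling, 41 mm in diameter, 44 mm high, 60 g, standing upright (z is its axis); the point is half-way up. Three or four of these are there, at first on the table in front of the stand on the needle's side; any order in the row will do
- coupling_1_mid (a point): centre of a small white plastic pipe coupling, 41 mm in diameter, 44 mm high, 60 g, standing upright (z is its axis); the point is half-way up. Three or four of these are there, at first on the table in front of the stand on the needle's side; any order in the row will do
- coupling_2_mid (a point): centre of a small white plastic pipe coupling, 41 mm in diameter, 44 mm high, 60 g, standing upright (z is its axis); the point is half-way up. Three or four of these are there, at first on the table in front of the stand on the needle's side; any order in the row will do
- coupling_3_mid (a point): centre of a small white plastic pipe coupling, 41 mm in diameter, 44 mm high, 60 g, standing upright (z is its axis); the point is half-way up. Three or four of these are there, at first on the table in front of the stand on the needle's side; any order in the row will do
- big_coupling_mid (a point): bystander: centre of a bigger white pipe coupling, 48 mm in diameter and 50 mm high; does not belong to the job
- primer_can: bystander: can with a black cap, 66 mm in diameter, 84 mm high, beyond the needle end of the stand; origin at the centre of its underside
- tape_measure: bystander: yellow tape measure, 39 x 81 x 68 mm, behind the stand; origin at the centre of its underside
Not all that is in view belongs to the job. Leave any orange look-alike of the part that bears coupling_0_mid alone.

How it is judged:
By the outcome, as a careful person would: the job done as asked, in the order asked, and still so for the second after the job is handed in, with the robot touching nothing.
Of coupling_0, coupling_1, coupling_2, coupling_3 only 3 to 4 are there at a start; the rules pass over those that are not, and their reading is None.
At some moment in a run one of coupling_0, coupling_1, coupling_2, coupling_3 may be knocked a few centimetres aside while the robot is not near it.
Once in a run the grip may slacken for a moment while it holds something.
It also fails if it takes over 200 s, if anything falls off the work surface, if the arm or the gripper's body presses on something with over 40 N, if the wrist force passes 120 N, or if a joint passes its speed limit or range.

## Working session

There is one attempt and no reset: what is moved stays moved. The work goes in short steps, Python scripts to look and compute and a shell command to move; the robot and the scene stay as the last step left them, time stands still between calls to the robot, and variables do not carry over. Pictures are saved under pics/ and viewed, at most 14 in all, crops included, and the job is handed in when it is done.

```bash
mkdir -p pics; ls
python3 - <<'E'
from cell import ctrl
import cv2,numpy as np
s=ctrl.read_state()
print({k:np.round(v,3).tolist() for k,v in s.items()})
for n in("side","top"):
    i=ctrl.get_image(n); cv2.imwrite(f"pics/{n}0.png",cv2.resize(i["pixels"][:,:,::-1],None,fx=1.42,fy=1.42,interpolation=cv2.INTER_CUBIC))
    print(n,i["fx"],i["fy"],i["cx"],i["cy"],i["k1"],np.round(i["pose"],3).tolist())
E
```

```text
pics
{'clock': 0.0, 'qpos': [-1.18, 0.629, 0.038, 1.518, -0.027, 0.996, -0.02], 'qd': [0.0, -0.001, -0.001, 0.001, 0.001, -0.002, -0.001], 'tau': [0.001, -56.341, 1.227, -19.344, 0.011, 0.011, 0.0], 'eef_pos': [286.406, 582.799, 230.371], 'tool_rot': [-3.14, 0.0, 2.685], 'force': [-0.649, -0.297, -1.016], 'torque': [0.002, -0.01, -0.039], 'gripper_force': 0.0, 'width': 85.113}
side 418.2514280320512 418.2514280320512 274.6435293903022 205.07499051774067 -0.11115230837134592 [[-0.837, 0.198, -0.51, 122.394], [-0.547, -0.304, 0.78, 757.689], [-0.0, 0.932, 0.363, 418.463], [0.0, 0.0, 0.0, 1.0]]
top 422.2873894428037 422.2873894428037 281.33409334074486 210.7220843433083 0.012887994265727216 [[-0.041, 0.978, -0.204, 355.724], [-0.999, -0.039, 0.012, 47.011], [0.004, 0.204, 0.979, 1244.789], [0.0, 0.0, 0.0, 1.0]]
```

View pics/side0.png

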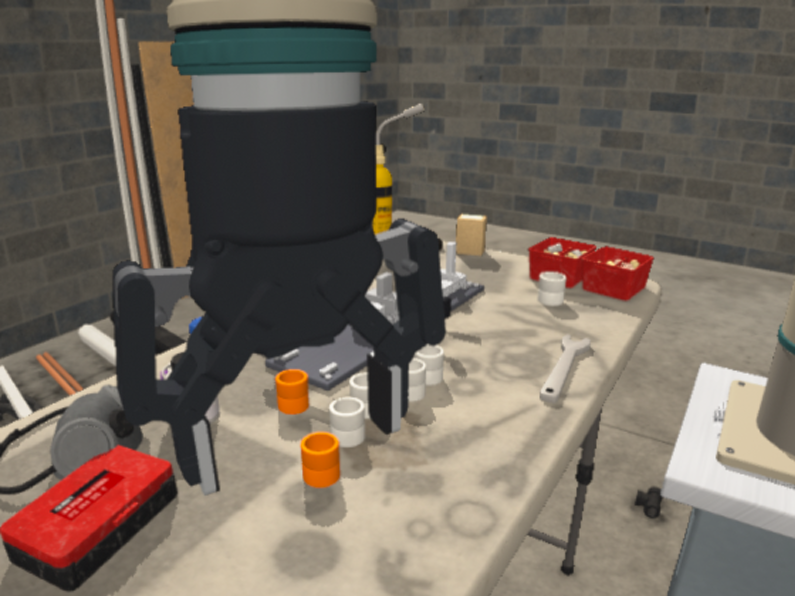

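View pics/top0.png

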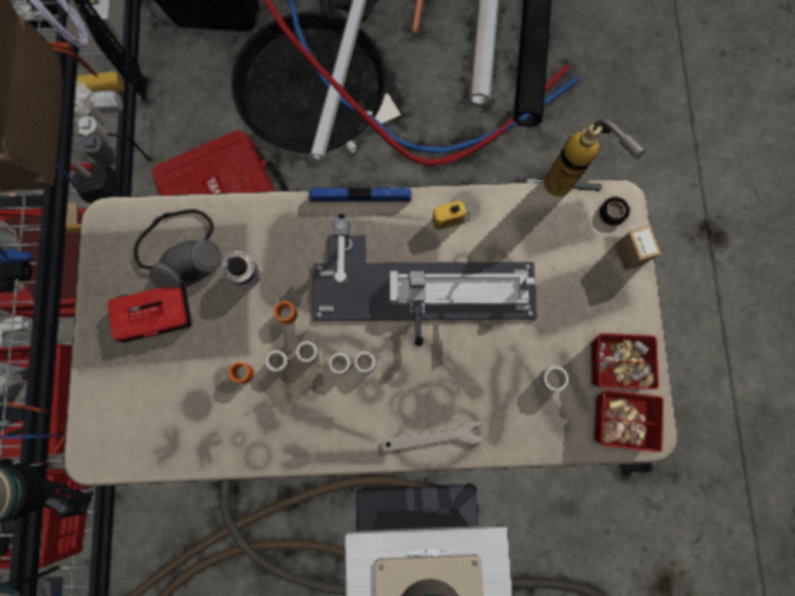

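The top view shows four small white couplings at about (277,360), (307,351), (340,363), (364,361). The big white one is at (556,378), and the orange look-alikes at (285,311) and (240,371). The lever knob is at (418,340), the needle arm at (340,275) and the handle at (530,280). I'll take an enlarged crop.

```bash
cat > h.py <<'E'
from cell import ctrl
import cv2,numpy as np
def cam(n="top"): return ctrl.get_image(n)
def K(i): return np.array([[i["fx"],0,i["cx"]],[0,i["fy"],i["cy"]],[0,0,1.]])
D=lambda i:np.array([i["k1"],0,0,0,0.])
def back(i,u,v,z):
    x,y=cv2.undistortPoints(np.array([[[u,v]]],float),K(i),D(i)).ravel()
    d=i["pose"][:3,:3]@np.array([x,-y,-1.]);c=i["pose"][:3,3]
    return c+d*(z-c[2])/d[2]
def proj(i,P):
    P=np.atleast_2d(np.array(P,float));T=np.linalg.inv(i["pose"]);q=P@T[:3,:3].T+T[:3,3]
    return cv2.projectPoints((q*[1,-1,-1]).reshape(-1,1,3),np.zeros(3),np.zeros(3),K(i),D(i))[0].reshape(-1,2)
def crop(i,name,u0,v0,w,h,s):
    c=i["pixels"][v0:v0+h,u0:u0+w,::-1];cv2.imwrite(f"pics/{name}.png",cv2.resize(c,None,fx=s,fy=s,interpolation=cv2.INTER_CUBIC))
E
python3 - <<'E'
from h import *
i=cam();crop(i,"topc1",185,150,200,130,4)
np.set_printoptions(precision=1,suppress=True)
for n,u,v in (("c",277,360),("c",307,351),("c",340,363),("c",364,361),("big",556,378)): print(n,back(i,u/1.42,v/1.42,44)[:2])
E
```

```text
c [491.1 281.6]
c [506.8 221.6]
c [480.  155.9]
c [482.1 107.9]
big [ 433.1 -273.1]
```

View pics/topc1.png

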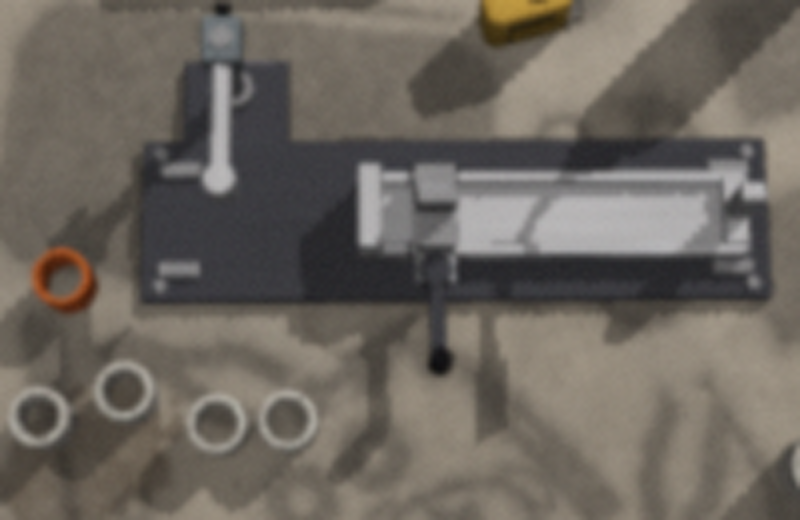

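The enlarged crop shows the stand's corners at (143,301), (769,298), (765,140) and (147,142). The stop is at about (370,205), the jaw with its fin at (435,185), the knob top at (440,357) and the needle holder at (219,178). The small couplings are at (40,416), (124,390), (216,423) and (288,419).

Run:
```python
from h import *
np.set_printoptions(precision=1,suppress=True)
i=cam();b=lambda u,v,z:back(i,185+u/4,150+v/4,z)[:2]
C=[b(143,301,12),b(769,298,12),b(765,140,12),b(147,142,12)]
print(C); f=C[0]-C[1];k=C[3]-C[2]
print(np.linalg.norm(f),np.linalg.norm(k),np.linalg.norm(C[0]-C[3]),np.linalg.norm(C[1]-C[2]))
y=(f+k)/np.linalg.norm(f+k); x=np.array([y[1],-y[0]]);c=np.mean(C,0)
print("yaw",np.arctan2(-x[1]*-1,x[0]),"centre",c)
L=lambda u,v,z:np.array([(b(u,v,z)-c)@x,(b(u,v,z)-c)@y])
for n,u,v,z in (("holder top",219,178,142),("knob",440,357,78),("stop tl",359,163,60),("stop bl",359,247,60),("stop br",381,250,60),("stop tr",380,164,60),("fin bl",415,203,93),("fintr",456,165,93),("jaw bl",412,246,60),("jaw br",458,247,60),("handle",755,190,94)):
    print(n,L(u,v,z),b(u,v,z))
for u,v in ((40,416),(124,390),(216,423),(288,419)):print(b(u,v,44))
```

```text
[array([575.4, 212.2]), array([ 559.2, -250.9]), array([ 680.1, -258.4]), array([696.9, 207.8])]
463.40837503143257 466.5236312240104 121.62388885744618 121.10816424375714
yaw -0.03550009910625657 centre [627.9 -22.3]
holder top [  0.3 165.3] [634.  142.9]
knob [-112.7   15.8] [515.9  -2.5]
stop tl [31.5 72.1] [661.9  48.6]
stop bl [-30.6  72.2] [599.9  51. ]
stop br [-32.8  56.5] [597.1  35.3]
stop tr [30.7 56.9] [660.6  33.5]
fin bl [-6.1 32.6] [623.   10.5]
fintr [21.2  3.5] [649.3 -19.5]
jaw bl [-30.   34.2] [599.1  13. ]
jaw br [-30.9   1.3] [597.1 -19.9]
handle [   2.  -205.7] [ 622.7 -227.9]
[489.8 281.8]
[505.9 222.2]
[479.8 157.2]
[480.5 106.1]
```

```bash
T='[[0,0,0],[-0.029,-0.0264,0],0.5]'; 
python3 -m handwheel '[[[0,0,0],[-0.029,-0.0264,0],0.3],[[0,0,0],[-0.029,-0.0264,0],0.3],[[0,0,0],[-0.029,-0.0264,0],0.3],[[0,0,0],[-0.029,-0.0264,0],0.3],[[0,0,0],[-0.029,-0.0264,0],0.3]]'
python3 -m handwheel '[[[0,0,0],[-0.029,-0.0264,0],0.3],[[0,0,0],[-0.029,-0.0264,0],0.3],[[0,0,0],[-0.029,-0.0264,0],0.3],[[0,0,0],[-0.029,-0.0264,0],0.3],[[0,0,0],[-0.029,-0.0264,0],0.3]]'
python3 -m handwheel '[[[0,0,0],[-0.029,-0.0264,0],0.3],[[0,0,0],[-0.029,-0.0264,0],0.3],[[0,0,0],[-0.029,-0.0264,0],0.3],[[0,0,0],[-0.029,-0.0264,0],0.3],[[0,0,0],[-0.029,-0.0264,0],0.3]]'
python3 -m handwheel '[[[0,0,7],[0,0,0],0.5],[[0,0,7],[0,0,0],0.5],[[0,0,7],[0,0,0],0.5],[[0,0,7],[0,0,0],0.5],[[0,0,7],[0,0,0],0.5]]'
python3 -m handwheel '[[[0,0,7],[0,0,0],0.5],[[0,0,7],[0,0,0],0.5],[[0,0,7],[0,0,0],0.5],[[0,0,7],[0,0,0],0.5],[[0,0,7],[0,0,0],0.5]]'
python3 -m handwheel '[[[0,0,7],[0,0,0],0.5],[[0,0,7],[0,0,0],0.5],[[0,0,7],[0,0,0],0.5],[[0,0,7],[0,0,0],0.5],[[0,0,7],[0,0,0],0.5]]'
python3 -m handwheel '[[[0,0,7],[0,0,0],0.5],[[0,0,7],[0,0,0],0.5],[[0,0,7],[0,0,0],0.5],[[0,0,7],[0,0,0],0.5],[[0,0,7],[0,0,0],0.5]]'
python3 -m handwheel '[[[0,0,7],[0,0,0],0.5],[[0,0,7],[0,0,0],0.5],[[0,0,2],[0,0,0],0.5]]'
python3 -c "from cell import ctrl;print(ctrl.read_state())"
```

```text
clock: 0.62
eef_pos: [358.9, 399.1, 231.2]
tool_rot: [-3.141, 0.0, 2.685]
force: [0.8, 0.8, 0.7]
width: 60.3
gripper_force: 0.0
clock: 1.03
eef_pos: [430.8, 216.7, 231.4]
tool_rot: [3.141, 0.0, 2.685]
force: [1.5, -0.3, 0.1]
width: 59.8
gripper_force: 0.0
clock: 1.45
eef_pos: [502.7, 34.2, 231.4]
tool_rot: [3.141, -0.0, 2.685]
force: [-0.5, 0.7, 0.4]
width: 59.6
gripper_force: 0.0
clock: 1.87
eef_pos: [502.3, 35.9, 231.2]
tool_rot: [-3.141, -0.0, 2.067]
force: [-0.8, -0.6, 1.0]
width: 42.8
gripper_force: 0.0
clock: 2.28
eef_pos: [502.3, 36.2, 231.2]
tool_rot: [-3.141, -0.0, 1.457]
force: [-0.0, -0.1, -0.1]
width: 42.6
gripper_force: 0.0
clock: 2.7
eef_pos: [502.3, 36.3, 231.3]
tool_rot: [-3.141, -0.0, 0.846]
force: [-0.2, 0.6, -0.0]
width: 42.9
gripper_force: 0.0
clock: 3.12
eef_pos: [502.3, 36.3, 231.3]
tool_rot: [-3.141, 0.0, 0.236]
force: [-0.1, -0.3, 0.0]
width: 42.7
gripper_force: 0.0
clock: 3.37
eef_pos: [502.3, 36.4, 231.1]
tool_rot: [3.141, 0.0, -0.043]
force: [-0.2, 0.6, -0.1]
width: 42.7
gripper_force: 0.0
{'clock': 3.3667, 'qpos': array([-0.69301905,  0.5519849 ,  0.8597993 ,  1.93355717, -0.53168344,
        0.89970134, -1.17622544]), 'qd': array([-0.0551153 ,  0.03735842,  0.10099497,  0.0014656 , -0.06524217,
        0.03192506, -0.23989074]), 'tau': array([ 1.33791505e-01, -4.00585091e+01,  9.01869178e+00, -1.55939037e+01,
       -2.75711634e-02,  1.52442476e-02, -2.93330457e-01]), 'eef_pos': array([502.2635297 ,  36.37132523, 231.08557419]), 'tool_rot': array([ 3.14130022e+00,  4.60640377e-04, -4.29350533e-02]), 'force': array([-0.209205  ,  0.57226371, -0.11605372]), 'torque': array([-0.01656586,  0.01769797,  0.0058796 ]), 'gripper_force': 0.0, 'width': 42.74087475323289}
```

```bash
python3 -m handwheel '[[[0,0,0],[0.0153,0.0363,0],0.5],[[0,0,0],[0,0,0.04],0.5],[[0,0,0],[0,0,0.04],0.5],[[0,0,0],[0,0,0.035],0.5],[[0,0,0],[0,0,0],0.5]]'
python3 - <<'E'
from h import *
i=cam("side");crop(i,"s1",230,170,150,110,5)
i=cam();crop(i,"t1",245,195,100,75,6)
E
```

```text
clock: 3.78
eef_pos: [512.0, 0.2, 111.1]
tool_rot: [-3.141, 0.011, -0.038]
force: [-1.3, 1.1, 0.1]
width: 43.1
gripper_force: 0.0
```

View pics/s1.png

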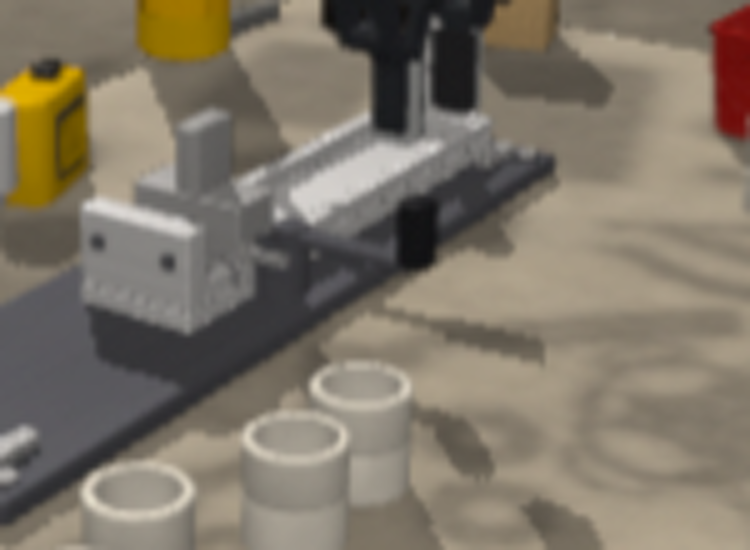

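The side view shows the knob's top at crop (417,203) and its foot at (417,265), with the fingers above and behind it at about (400,130). I'll cross-check the knob's position with this camera.

Run:
```python
from h import *
np.set_printoptions(precision=1,suppress=True)
i=cam("side");b=lambda u,v,z:back(i,230+u/5,170+v/5,z)
print(b(417,203,78),b(417,262,46),ctrl.read_state()["eef_pos"])
c=np.array([627.9,-22.3]);x=np.array([.9994,-.0355]);y=np.array([.0355,.9994])
for n,u,v,z in (("stop +y robot top",190,232,60),("stop far",83,203,60),("fin top nearest(+y,-x)",205,130,93)):
  q=b(u,v,z)[:2]-c;print(n,q@x,q@y)
for n,P in (("tip A",[512,0.2-28,111]),("B",[512,28,111])):print(proj(i,[P]))
```

```text
[512.    7.3  78. ] [515.5  -1.5  46. ] [517.1  -1.3 117.5]
stop +y robot top -30.04459014478743 73.90104944812443
stop far 30.04340561004327 74.46142283018597
fin top nearest(+y,-x) -11.651294777292659 36.69477019011743
[[321.4 191.8]]
[[309.3 199.2]]
```

```bash
python3 -m handwheel '[[[0,0,0],[-0.002,-0.002,0.02],0.5],[[0,0,0],[0,0,0.02],0.5],[[0,0,0],[0,0,0.018],0.5],[[0,0,0],[0,0,0],0.65],[[0,0,0],[0,0,0],0.65]]'
python3 -m handwheel '[[[0,0,0],[0,0,0],0.68],[[0,0,0],[0,0,0],0.68]]'
```

```text
clock: 4.35
eef_pos: [515.6, 1.2, 60.0]
tool_rot: [-3.141, -0.002, -0.038]
force: [0.2, -0.1, -0.0]
width: 29.8
gripper_force: 0.0
clock: 4.52
eef_pos: [515.8, 1.2, 60.1]
tool_rot: [-3.141, -0.003, -0.038]
force: [0.0, -0.7, 0.2]
width: 27.1
gripper_force: 0.0
```

```bash
python3 -m handwheel '[[[0,0,-7],[0.0005,0.008,0],0.68],[[0,0,-7],[0.0005,0.008,0],0.68],[[0,0,-7],[0.0005,0.008,0],0.68],[[0,0,0],[0,0,0],0.68]]'
```

```text
clock: 4.85
eef_pos: [519.0, -24.0, 59.8]
tool_rot: [3.14, -0.002, 0.33]
force: [0.9, -0.7, -0.2]
width: 27.0
gripper_force: 0.0
```

```bash
python3 -m handwheel '[[[0,0,-7],[0.0005,0.008,0],0.68],[[0,0,-7],[0.0005,0.008,0],0.68],[[0,0,-7],[0.0005,0.008,0],0.68],[[0,0,-7],[0.0005,0.008,0],0.68],[[0,0,-7],[0.0005,0.008,0],0.68]]'
python3 -m handwheel '[[[0,0,-7],[0.0005,0.008,0],0.68],[[0,0,-7],[0.0005,0.008,0],0.68],[[0,0,-7],[0.0005,0.008,0],0.68],[[0,0,0],[0,0,0],0.68]]'
```

```text
clock: 5.27
eef_pos: [541.1, -53.9, 59.0]
tool_rot: [-3.141, 0.0, 0.942]
force: [-1.1, 1.0, 0.8]
width: 27.5
gripper_force: 0.6
clock: 5.6
eef_pos: [564.5, -65.2, 59.2]
tool_rot: [3.139, 0.0, 1.305]
force: [0.9, 0.7, 0.7]
width: 27.6
gripper_force: 0.0
```

```bash
python3 -m handwheel '[[[0,0,-7],[0.0005,0.008,0],0.68],[[0,0,-6],[0.0005,0.007,0],0.68],[[0,0,0],[0,0.003,0],0.68],[[0,0,0],[0,0,0],0.68]]'
python3 - <<'E'
from h import *
i=cam("side");crop(i,"s2",230,170,150,110,5)
E
```

```text
clock: 5.93
eef_pos: [581.0, -66.7, 58.5]
tool_rot: [3.141, 0.0, 1.526]
force: [0.3, 0.3, 0.6]
width: 27.3
gripper_force: 0.0
```

View pics/s2.png

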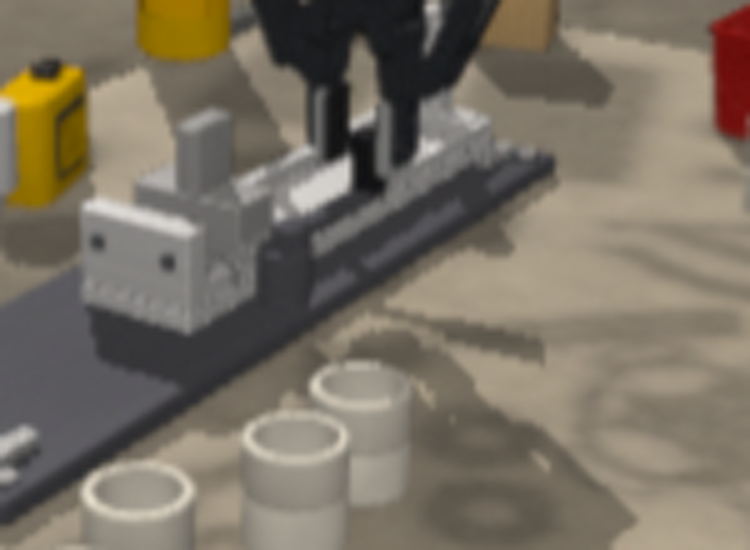

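The knob sits between the fingers at crop (370,160) and the arm lies along the sled, so the lever is free. Next I go to the fin.

```bash
python3 -m handwheel '[[[0,0,0],[0,0,-0.03],0.68],[[0,0,0],[0,0,-0.03],0.3],[[0,0,0],[0.033,0.022,0],0.3],[[0,0,0],[0.033,0.022,0],0.3],[[0,0,0],[0,0,0],0.3]]'
python3 -m handwheel '[[[0,0,0],[0,0,0.025],0.3],[[0,0,0],[0,0,0.025],0.3],[[0,0,0],[0,0,0],0.3],[[0,0,0],[0,0,0],1],[[0,0,0],[0,0,0],1]]'
python3 -m handwheel '[[[0,0,0],[0,0,0],1],[[0,0,0],[0,0,0],1],[[0,0,0],[0,0,0],1],[[0,0,0],[0,0,0],1],[[0,0,0],[0,0,0],1]]'
```

```text
clock: 6.4
eef_pos: [632.0, 8.2, 119.3]
tool_rot: [3.135, -0.007, 1.538]
force: [0.7, 1.5, -0.3]
width: 59.5
gripper_force: 0.0
clock: 6.82
eef_pos: [627.6, -2.5, 69.2]
tool_rot: [3.141, 0.0, 1.531]
force: [0.3, 0.8, 0.5]
width: 36.9
gripper_force: 0.0
clock: 7.23
eef_pos: [629.6, -2.6, 70.1]
tool_rot: [3.136, -0.0, 1.533]
force: [4.5, 0.5, 7.0]
width: 12.6
gripper_force: 62.7
```

```bash
python3 -m handwheel '[[[0,0,0],[-0.01,0,0],1],[[0,0,0],[-0.015,0,0],1],[[0,0,0],[-0.02,0,0],1],[[0,0,0],[-0.02,0,0],1],[[0,0,0],[-0.02,0,0],1]]'
python3 -m handwheel '[[[0,0,0],[-0.02,0,0],1],[[0,0,0],[-0.02,0,0],1],[[0,0,0],[-0.02,0,0],1],[[0,0,0],[-0.017,0,0],1],[[0,0,0],[0,0,0],1]]'
python3 -m handwheel '[[[0,0,0],[0,0,0],0.3],[[0,0,0],[0,0,0],0.3],[[0,0,0],[0,0,-0.03],0],[[0,0,0],[0,0,-0.04],0],[[0,0,0],[0,-0.0400,-0.04],0]]'
python3 -m handwheel '[[[0,0,0],[0.025,-0.033,0],0],[[0,0,0],[0.04,-0.01,0],0],[[0,0,0],[0.04,-0.01,0],0],[[0,0,0],[0.04,-0.01,0],0]]'
python3 - <<'E'
from h import *
np.set_printoptions(precision=1,suppress=True)
i=cam();crop(i,"t3",185,150,200,130,4)
j=cam("side");crop(j,"s3",180,160,200,140,4)
E
```

```text
clock: 7.65
eef_pos: [627.0, -85.0, 70.1]
tool_rot: [3.136, -0.003, 1.535]
force: [5.7, 5.3, 5.8]
width: 12.6
gripper_force: 62.5
clock: 8.07
eef_pos: [624.3, -168.3, 70.1]
tool_rot: [3.134, 0.003, 1.53]
force: [5.6, -3.1, 3.3]
width: 12.5
gripper_force: 62.4
clock: 8.48
eef_pos: [596.0, -162.0, 169.3]
tool_rot: [3.136, 0.0, 1.536]
force: [2.1, -0.6, 1.6]
width: 72.5
gripper_force: 0.0
clock: 8.82
eef_pos: [532.0, -14.3, 167.9]
tool_rot: [-3.14, -0.001, 1.531]
force: [0.3, 0.2, 0.8]
width: 85.6
gripper_force: 0.0
```

View pics/t3.png

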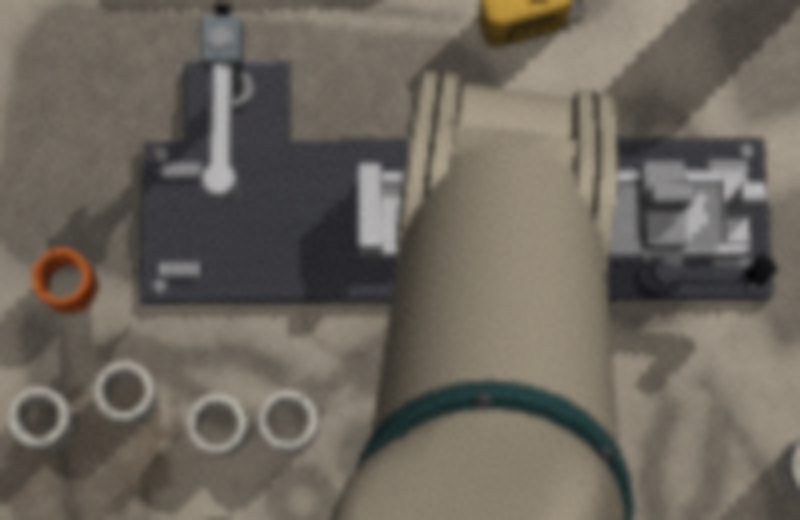

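View pics/s3.png

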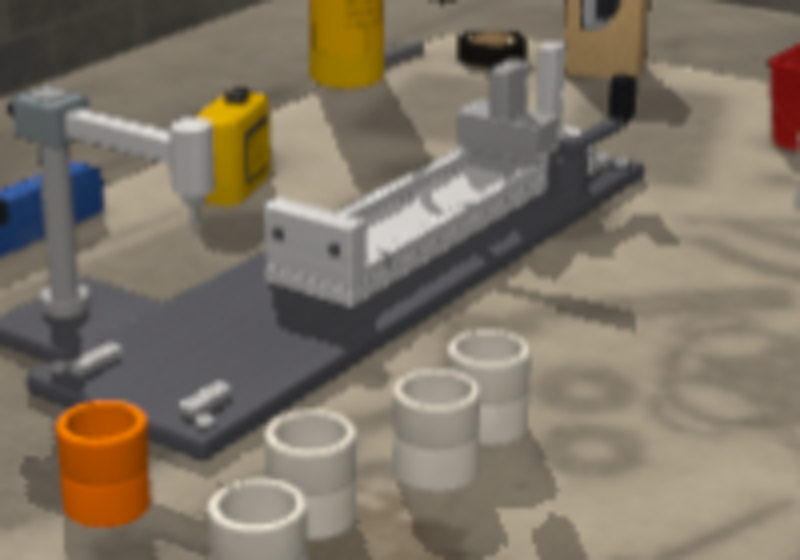

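The top view shows the jaw drawn back to about (675,210) and the stop unmoved at (370,205). In the side view the coupling tops are at (490,349), (436,388), (311,430) and (257,506). I'll measure these in both cameras.

Run:
```python
from h import *
np.set_printoptions(precision=1,suppress=True)
i=cam("top");j=cam("side")
T=[(288,419),(216,423),(124,390),(40,416)];S=[(490,349),(436,388),(311,430),(257,506)]
for t,s in zip(T,S): print(back(i,185+t[0]/4,150+t[1]/4,44)[:2],back(j,180+s[0]/4,160+s[1]/4,44)[:2])
b=lambda u,v,z:back(j,180+u/4,160+v/4,z)[:2]
c=np.array([627.9,-22.3]);x=np.array([.9994,-.0355]);y=np.array([.0355,.9994])
L=lambda q:np.array([(q-c)@x,(q-c)@y])
print("stop rob +y",L(b(350,222,60)),"stop far +y",L(b(268,202,60)),"stop rob face",L(b(365,212,60)))
print("needle", L(b(196,215,80)), "jaw rob face top",L(b(520,135,60)))
print(ctrl.read_state()["eef_pos"])
```

```text
[480.5 106.1] [477.8 113.6]
[479.8 157.2] [479.2 162.3]
[505.9 222.2] [505.5 226.4]
[489.8 281.8] [487.8 290. ]
stop rob +y [-26.1  70.4] stop far +y [29.7 73.5] stop rob face [-24.4  53.7]
needle [ 18.  148.3] jaw rob face top [ -30.1 -107.5]
[533.  -13.7 167.6]
```

```bash
python3 -m handwheel '[[[0,0,0],[0.0304,-0.0147,0],0],[[0,0,0],[0.0304,-0.0147,0],0],[[0,0,0],[0.0304,-0.0147,0.03],0],[[0,0,0],[0.0304,-0.0147,0.03],0],[[0,0,0],[0,0,0],0]]'
python3 - <<'E'
from h import *
j=cam("side");crop(j,"s4",180,160,200,140,4)
print(ctrl.read_state()["eef_pos"])
E
```

```text
clock: 9.43
eef_pos: [476.1, 107.6, 108.5]
tool_rot: [-3.13, -0.001, 1.539]
force: [-1.4, -0.3, 0.8]
width: 85.4
gripper_force: 0.0
[478.62444503 104.59721259 110.05396187]
```

View pics/s4.png

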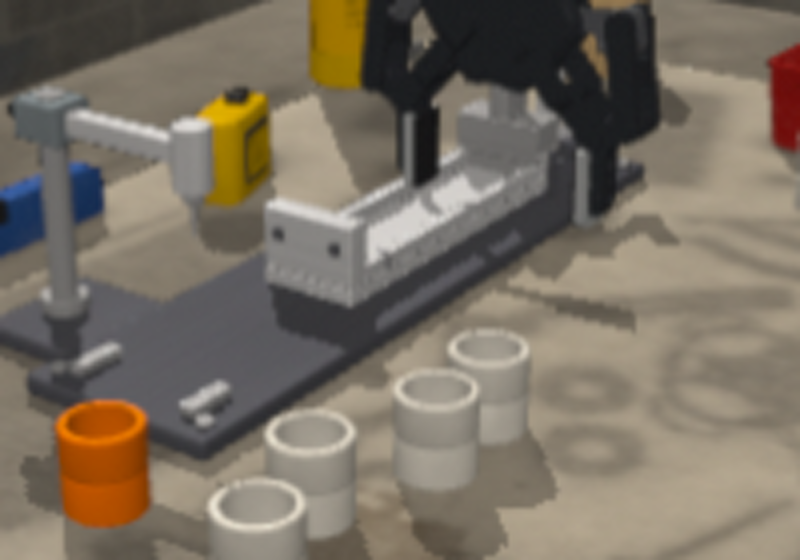

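The side view shows the fingertips above coupling A, at about (425,183) and (595,218) in the crop.

Run:
```python
from h import *
np.set_printoptions(precision=1,suppress=True)
j=cam("side")
for sx in(42.5,57):
  for s in (-1,1):
    for dy in(-11,11): print(s*sx,dy,(proj(j,[[478.6+s*sx,104.6+dy,123]])[0]-[180,160])*4)
```

```text
-42.5 -11 [592.4 204.4]
-42.5 11 [571.1 219.5]
42.5 -11 [437.9 169.2]
42.5 11 [414.3 182.7]
-57 -11 [620.4 210.8]
-57 11 [599.5 226.2]
57 -11 [413.1 163.5]
57 11 [389.2 176.8]
```

```bash
python3 -m handwheel '[[[0,0,0],[0.0065,0,0.02],0],[[0,0,0],[0,0,0.03],0],[[0,0,0],[0,0,0.03],0],[[0,0,0],[0,0,0.02],0],[[0,0,0],[0,0,0],0.5]]'
python3 -m handwheel '[[[0,0,0],[0,0,0],1],[[0,0,0],[0,0,0],1],[[0,0,0],[0,0,0],1],[[0,0,0],[0,0,0],1],[[0,0,0],[0,0,0],1]]'
python3 - <<'E'
from h import *
j=cam("side");crop(j,"s5",255,210,80,60,8)
print(ctrl.read_state()["eef_pos"])
E
```

```text
clock: 9.95
eef_pos: [481.6, 106.5, 9.9]
tool_rot: [-3.137, 0.003, 1.529]
force: [0.2, -0.1, 0.2]
width: 75.3
gripper_force: 0.0
clock: 10.37
eef_pos: [483.9, 109.0, 14.3]
tool_rot: [3.138, -0.0, 1.532]
force: [0.3, -1.7, 7.8]
width: 39.7
gripper_force: 60.4
[483.90264271 109.03761838  14.27851138]
```

View pics/s5.png

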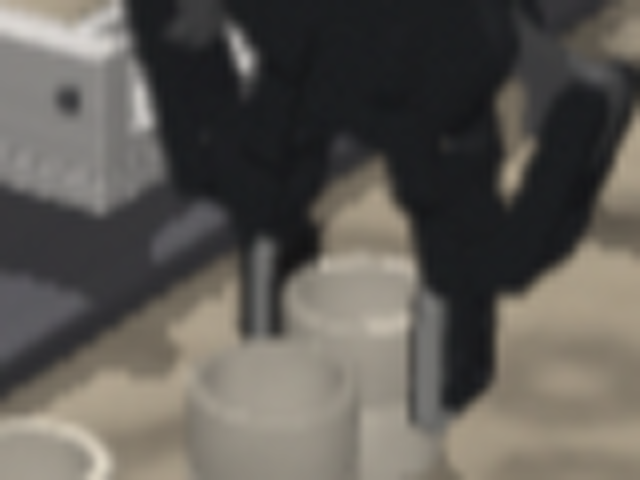

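The coupling is gripped, with width 39.7 mm and the pad edges at (262,285) and (428,360) in the crop. I lift it.

```bash
python3 -m handwheel '[[[0,0,0],[0,0,-0.02],1],[[0,0,0],[0,0,-0.04],1],[[0,0,0],[0,0,-0.04],1],[[0,0,0],[0,0,0],1],[[0,0,0],[0,0,0],1]]'
```

```text
clock: 10.83
eef_pos: [484.5, 110.2, 115.6]
tool_rot: [3.135, -0.002, 1.533]
force: [-0.1, 0.2, -0.6]
width: 39.6
gripper_force: 60.5
```

```bash
python3 -m handwheel '[[[0,0,0],[-0.0189,0.0298,0],1],[[0,0,0],[-0.0189,0.0298,0],1],[[0,0,0],[-0.0189,0.0298,0],1],[[0,0,0],[-0.0189,0.0298,0],1],[[0,0,0],[-0.0189,0.0298,0],1]]'
python3 -m handwheel '[[[0,0,0],[0,0,0],1],[[0,0,0],[0,0,0],1],[[0,0,0],[0,0,0],1]]'
```

```text
clock: 11.25
eef_pos: [628.1, 8.6, 111.7]
tool_rot: [-3.14, -0.0, 1.533]
force: [0.4, 0.0, -0.8]
width: 39.5
gripper_force: 60.6
clock: 11.5
eef_pos: [626.2, 9.9, 111.3]
tool_rot: [-3.139, -0.001, 1.533]
force: [-0.6, -0.3, -1.0]
width: 39.7
gripper_force: 60.7
```

```bash
python3 -m handwheel '[[[0,0,0],[0,0.0037,0.02],1],[[0,0,0],[0,0,0.025],1],[[0,0,0],[0,0,0],1],[[0,0,0],[0,0,0],1]]'
python3 - <<'E'
from h import *
j=cam("side");crop(j,"s6",230,170,100,75,7)
print(ctrl.read_state()["eef_pos"])
E
```

```text
clock: 11.83
eef_pos: [628.9, 10.7, 66.2]
tool_rot: [-3.137, -0.001, 1.534]
force: [0.3, -0.1, -0.6]
width: 39.6
gripper_force: 60.7
[630.42132491  10.3382877   67.50522863]
```

View pics/s6.png

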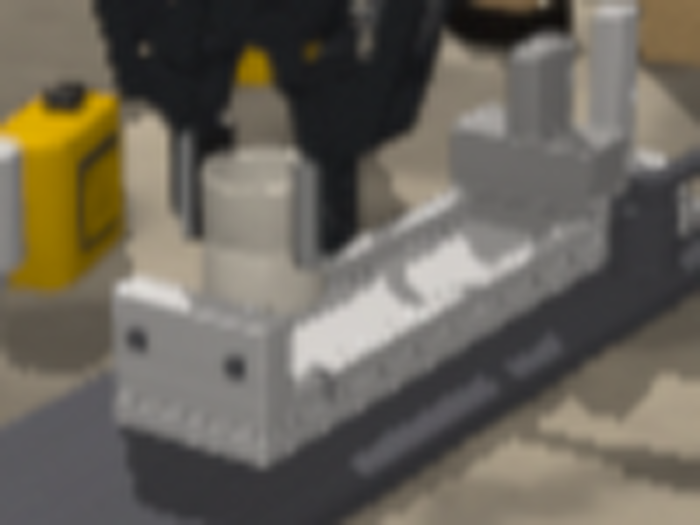

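The held coupling hangs just behind the stop at about (260,230) in the crop, and the channel is clear. I lower it.

```bash
python3 -m handwheel '[[[0,0,0],[0,0,0.015],1],[[0,0,0],[0,0,0.011],1],[[0,0,0],[0,0,0.003],1],[[0,0,0],[0,0,0.002],1],[[0,0,0],[0,0,0],1]]'
```

```text
clock: 12.3
eef_pos: [631.4, 9.5, 36.8]
tool_rot: [-3.142, -0.0, 1.533]
force: [-0.7, 0.2, -0.3]
width: 39.5
gripper_force: 60.7
```

```bash
python3 -m handwheel '[[[0,0,0],[0,0,0.002],1],[[0,0,0],[0,0,0.0],1],[[0,0,0],[0,0,0],1]]'
python3 -m handwheel '[[[0,0,0],[0.002,0,0],1],[[0,0,0],[0,0,0.0],1]]'
python3 -m handwheel '[[[0,0,0],[0.002,0,0],1],[[0,0,0],[0,0,0.0],1]]'
```

```text
clock: 12.55
eef_pos: [631.9, 9.4, 36.3]
tool_rot: [3.14, -0.0, 1.533]
force: [-2.5, -0.3, 9.2]
width: 39.5
gripper_force: 61.5
clock: 12.72
eef_pos: [632.1, 9.8, 36.3]
tool_rot: [3.14, 0.001, 1.532]
force: [-2.2, -2.7, 8.2]
width: 39.7
gripper_force: 61.3
clock: 12.88
eef_pos: [632.7, 11.3, 36.3]
tool_rot: [3.139, 0.002, 1.532]
force: [-1.3, -2.3, 6.9]
width: 39.9
gripper_force: 61.2
```

```bash
python3 -m handwheel '[[[0,0,0],[0,0,0],0.2],[[0,0,0],[0,0,0],0.2],[[0,0,0],[0,0,0],0],[[0,0,0],[0,0,-0.03],0],[[0,0,0],[0,0,-0.04],0]]'
python3 -m handwheel '[[[0,0,0],[0,0,-0.04],0],[[0,0,0],[0.0239,-0.0265,0],0],[[0,0,0],[0.0239,-0.0265,0],0],[[0,0,0],[0.0239,-0.0265,0],0]]'
python3 -m handwheel '[[[0,0,0],[0.0239,-0.0265,0],0],[[0,0,0],[0.0239,-0.0265,0],0],[[0,0,0],[0.0239,-0.0265,0],0],[[0,0,0],[0,0,0.03],0],[[0,0,0],[0,0,0],0]]'
cat >> h.py <<'E'
S0=[(490,349),(436,388),(311,430),(257,506)]
def check():
    ref=cv2.resize(cv2.imread("pics/s3.png"),(200,140),interpolation=cv2.INTER_AREA)
    j=cam("side");im=j["pixels"][:,:,::-1].copy();np.set_printoptions(precision=1,suppress=True)
    for n,(u,v) in zip("ABCD",S0):
        u/=4;v/=4;a,b=int(u-13),int(v-8);t=ref[b:b+20,a:a+26]
        m=cv2.matchTemplate(im,t,cv2.TM_CCOEFF_NORMED);_,s,_,p=cv2.minMaxLoc(m)
        print(n,round(s,3),"move",p[0]-180-a,p[1]-160-b,back(j,p[0]+u-a,p[1]+v-b,44)[:2])
    print(ctrl.read_state()["eef_pos"]);return j
E
python3 -c "
from h import *
j=check();crop(j,'s7',180,160,200,140,4)"
```

```text
clock: 13.3
eef_pos: [628.4, 13.8, 101.5]
tool_rot: [-3.133, 0.0, 1.533]
force: [0.4, 0.4, -0.0]
width: 85.5
gripper_force: 0.0
clock: 13.63
eef_pos: [554.4, 88.8, 145.3]
tool_rot: [3.14, -0.001, 1.532]
force: [0.3, 1.5, -0.1]
width: 85.5
gripper_force: 0.0
clock: 14.05
eef_pos: [474.2, 164.8, 111.8]
tool_rot: [-3.136, 0.001, 1.539]
force: [0.4, -1.2, -1.2]
width: 85.6
gripper_force: 0.0
A 0.609 move 61 29 [334.6 152.3]
B 0.772 move 0 0 [479.2 162.3]
C 0.999 move 0 0 [505.5 226.4]
D 0.999 move 0 0 [487.8 290. ]
[476.2 163.  113.1]
```

View pics/s7.png

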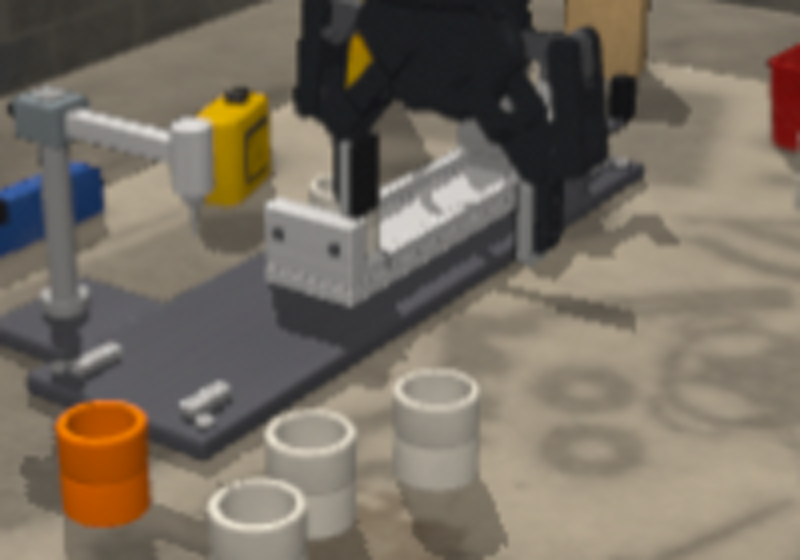

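The side view shows coupling A in the channel behind the stop at (322,185), B unmoved under the gripper, and C and D unmoved.

```bash
python3 -m handwheel '[[[0,0,0],[-0.002,0.0033,0.023],0],[[0,0,0],[0,0,0.03],0],[[0,0,0],[0,0,0.03],0],[[0,0,0],[0,0,0.02],0],[[0,0,0],[0,0,0],0]]'
python3 -m handwheel '[[[0,0,0],[0,0,0],1],[[0,0,0],[0,0,0],1],[[0,0,0],[0,0,0],1],[[0,0,0],[0,0,0],1],[[0,0,0],[0,0,0],1]]'
python3 -m handwheel '[[[0,0,0],[0,0,0],1],[[0,0,0],[0,0,-0.02],1],[[0,0,0],[0,0,-0.04],1],[[0,0,0],[0,0,-0.04],1],[[0,0,0],[0,0,0],1]]'
python3 -m handwheel '[[[0,0,0],[-0.0313,0.026,0],1],[[0,0,0],[-0.0313,0.026,0],1],[[0,0,0],[-0.0313,0.026,0],1],[[0,0,0],[-0.0313,0.026,0],1],[[0,0,0],[-0.0313,0.026,0],1]]'
python3 -m handwheel '[[[0,0,0],[-0.0313,0.026,0],1],[[0,0,0],[0,0,0],1],[[0,0,0],[0,0,0],1],[[0,0,0],[0,0,0],1]]'
```

```text
clock: 14.52
eef_pos: [480.8, 158.2, 8.9]
tool_rot: [-3.137, 0.002, 1.53]
force: [0.1, -0.2, 0.2]
width: 85.1
gripper_force: 0.0
clock: 14.93
eef_pos: [482.5, 160.7, 13.3]
tool_rot: [3.139, -0.001, 1.533]
force: [-0.1, 0.1, 7.3]
width: 39.2
gripper_force: 59.7
clock: 15.35
eef_pos: [485.7, 161.7, 118.4]
tool_rot: [3.13, -0.005, 1.533]
force: [0.4, -0.4, -0.4]
width: 39.9
gripper_force: 60.6
clock: 15.77
eef_pos: [606.5, -2.3, 112.8]
tool_rot: [3.14, -0.0, 1.533]
force: [1.0, 0.6, -0.6]
width: 39.4
gripper_force: 60.6
clock: 16.1
eef_pos: [629.6, -32.6, 111.8]
tool_rot: [-3.141, -0.001, 1.533]
force: [-0.3, 1.0, -1.1]
width: 39.7
gripper_force: 60.7
```

```bash
python3 -m handwheel '[[[0,0,0],[0,-0.002,0.02],1],[[0,0,0],[0,0,0.025],1],[[0,0,0],[0,0,0],1],[[0,0,0],[0,0,0],1]]'
python3 -m handwheel '[[[0,0,0],[0,0,0.015],1],[[0,0,0],[0,-0.002,0.011],1],[[0,0,0],[0,0,0],1],[[0,0,0],[0,0,0],1]]'
```

```text
clock: 16.43
eef_pos: [626.4, -30.9, 65.8]
tool_rot: [-3.138, -0.001, 1.535]
force: [0.3, 0.8, 0.0]
width: 39.5
gripper_force: 60.8
clock: 16.77
eef_pos: [626.2, -32.4, 40.9]
tool_rot: [3.141, -0.0, 1.534]
force: [0.6, -0.0, -1.2]
width: 39.9
gripper_force: 60.8
```

```bash
python3 -m handwheel '[[[0,0,0],[0,0.002,0],1],[[0,0,0],[0,0,0.004],1],[[0,0,0],[0,0,0.003],1],[[0,0,0],[0,0,0],1]]'
python3 -m handwheel '[[[0,0,0],[0.0,0,0.001],1],[[0,0,0],[0.002,0,0],1],[[0,0,0],[0,0,0],1]]'
```

```text
clock: 17.1
eef_pos: [628.8, -33.0, 35.3]
tool_rot: [3.14, -0.0, 1.533]
force: [-2.4, 0.9, 11.6]
width: 39.6
gripper_force: 62.5
clock: 17.35
eef_pos: [628.8, -33.0, 35.2]
tool_rot: [3.14, 0.002, 1.532]
force: [-3.8, -3.3, 17.4]
width: 39.7
gripper_force: 63.1
```

```bash
python3 -m handwheel '[[[0,0,0],[0,0,0],0.2],[[0,0,0],[0,0,0],0.2],[[0,0,0],[0,0,0],0],[[0,0,0],[0,0,-0.03],0],[[0,0,0],[0,0,-0.04],0]]'
python3 -m handwheel '[[[0,0,0],[0,0,-0.04],0],[[0,0,0],[0.0362,-0.019,0],0],[[0,0,0],[0.0362,-0.019,0],0],[[0,0,0],[0.0362,-0.019,0],0]]'
python3 -m handwheel '[[[0,0,0],[0.0362,-0.019,0],0],[[0,0,0],[0.0362,-0.019,0],0],[[0,0,0],[0.0362,-0.019,0],0],[[0,0,0],[0.0362,-0.019,0.03],0],[[0,0,0],[0,0,0],0]]'
python3 -c "
from h import *
j=check()"
```

```text
clock: 17.77
eef_pos: [624.8, -30.4, 99.2]
tool_rot: [-3.132, -0.0, 1.533]
force: [1.4, -1.2, 0.2]
width: 85.6
gripper_force: 0.0
clock: 18.1
eef_pos: [575.0, 80.5, 143.0]
tool_rot: [3.14, -0.001, 1.531]
force: [0.2, 0.6, -0.5]
width: 85.4
gripper_force: 0.0
clock: 18.52
eef_pos: [501.2, 229.4, 114.5]
tool_rot: [-3.133, -0.003, 1.545]
force: [-1.1, -0.1, 0.2]
width: 85.0
gripper_force: 0.0
A 0.608 move 62 29 [333.1 151.4]
B 0.588 move -46 30 [488.6 292.4]
C 0.999 move 0 0 [505.5 226.4]
D 0.999 move 0 0 [487.8 290. ]
[503.7 225.4 115.5]
```

```bash
python3 -m handwheel '[[[0,0,0],[0,0.002,0.026],0],[[0,0,0],[0,0,0.03],0],[[0,0,0],[0,0,0.03],0],[[0,0,0],[0,0,0.02],0],[[0,0,0],[0,0,0],0]]'
python3 -m handwheel '[[[0,0,0],[0,0,0],1],[[0,0,0],[0,0,0],1],[[0,0,0],[0,0,0],1],[[0,0,0],[0,0,0],1],[[0,0,0],[0,0,0],1]]'
python3 -m handwheel '[[[0,0,0],[0,0,0],1],[[0,0,0],[0,0,-0.02],1],[[0,0,0],[0,0,-0.04],1],[[0,0,0],[0,0,-0.04],1],[[0,0,0],[0,0,0],1]]'
python3 -m handwheel '[[[0,0,0],[-0.0371,0.0164,0],1],[[0,0,0],[-0.0371,0.0164,0],1],[[0,0,0],[-0.0371,0.0164,0],1],[[0,0,0],[-0.0371,0.0164,0],1],[[0,0,0],[-0.0371,0.0164,0],1]]'
python3 -m handwheel '[[[0,0,0],[-0.0371,0.0164,0],1],[[0,0,0],[-0.0371,0.0164,0],1],[[0,0,0],[-0.0371,0.0164,0],1],[[0,0,0],[0,0,0],1],[[0,0,0],[0,0,0],1]]'
python3 -m handwheel '[[[0,0,0],[0,0,0],1],[[0,0,0],[0,0,0],1]]'
```

```text
clock: 18.98
eef_pos: [507.7, 218.3, 8.0]
tool_rot: [-3.135, 0.004, 1.531]
force: [-0.3, -0.6, -0.6]
width: 84.8
gripper_force: 0.0
clock: 19.4
eef_pos: [511.1, 221.0, 13.6]
tool_rot: [3.139, -0.001, 1.533]
force: [-1.2, -0.8, 5.5]
width: 39.3
gripper_force: 60.1
clock: 19.82
eef_pos: [514.7, 222.2, 119.3]
tool_rot: [3.13, -0.006, 1.533]
force: [0.5, 0.3, 0.1]
width: 39.6
gripper_force: 60.5
clock: 20.23
eef_pos: [585.7, 30.5, 113.0]
tool_rot: [3.14, -0.0, 1.533]
force: [0.5, 1.1, -0.2]
width: 39.6
gripper_force: 60.5
clock: 20.65
eef_pos: [630.4, -85.4, 112.7]
tool_rot: [3.139, 0.002, 1.527]
force: [0.4, 1.8, 0.2]
width: 39.6
gripper_force: 60.5
clock: 20.82
eef_pos: [629.6, -78.7, 112.1]
tool_rot: [-3.141, -0.002, 1.535]
force: [0.4, -0.5, -0.4]
width: 39.9
gripper_force: 60.5
```

```bash
python3 -m handwheel '[[[0,0,0],[-0.001,-0.001,0.02],1],[[0,0,0],[0,0,0.025],1],[[0,0,0],[0,0,0],1],[[0,0,0],[0,0,0],1],[[0,0,0],[0,0,0],1]]'
python3 -m handwheel '[[[0,0,0],[0,0,0.015],1],[[0,0,0],[0,0,0.01],1],[[0,0,0],[0,0,0],1],[[0,0,0],[0,0,0],1]]'
```

```text
clock: 21.23
eef_pos: [629.4, -80.8, 67.7]
tool_rot: [3.141, -0.0, 1.534]
force: [-0.0, -0.1, 0.2]
width: 39.7
gripper_force: 60.6
clock: 21.57
eef_pos: [629.0, -81.6, 42.3]
tool_rot: [3.141, -0.0, 1.533]
force: [0.4, 1.1, 0.1]
width: 39.6
gripper_force: 63.0
```

```bash
python3 -m handwheel '[[[0,0,0],[0,-0.001,0.003],1],[[0,0,0],[0,0,0.003],1],[[0,0,0],[0,0,0.001],1],[[0,0,0],[0,0,0],1]]'
python3 -m handwheel '[[[0,0,0],[0.002,0,0],1],[[0,0,0],[0.001,0,0],1],[[0,0,0],[0,0,0],1]]'
python3 -m handwheel '[[[0,0,0],[0.002,0,0],1],[[0,0,0],[0.001,0,0],1],[[0,0,0],[0,0,0],1]]'
```

```text
clock: 21.9
eef_pos: [628.0, -81.7, 35.4]
tool_rot: [3.141, -0.0, 1.533]
force: [-1.2, -0.2, 4.1]
width: 39.1
gripper_force: 63.4
clock: 22.15
eef_pos: [628.5, -79.6, 35.4]
tool_rot: [3.14, 0.001, 1.533]
force: [-0.5, -2.5, 5.2]
width: 39.6
gripper_force: 63.3
clock: 22.4
eef_pos: [628.8, -76.8, 35.4]
tool_rot: [3.14, 0.001, 1.533]
force: [-0.4, -2.0, 5.7]
width: 39.5
gripper_force: 63.3
```

```bash
python3 -m handwheel '[[[0,0,0],[0,0,0],0.2],[[0,0,0],[0,0,0],0.2],[[0,0,0],[0,0,0],0],[[0,0,0],[0,0,-0.03],0],[[0,0,0],[0,0,-0.04],0]]'
python3 -m handwheel '[[[0,0,0],[0,0,-0.04],0],[[0,0,0],[0.0358,-0.0154,0],0],[[0,0,0],[0.0358,-0.0154,0],0],[[0,0,0],[0.0358,-0.0154,0],0],[[0,0,0],[0.0358,-0.0154,0],0]]'
python3 -m handwheel '[[[0,0,0],[0.0358,-0.0154,0],0],[[0,0,0],[0.0358,-0.0154,0],0],[[0,0,0],[0.0358,-0.0154,0],0],[[0,0,0],[0.0358,-0.0154,0],0],[[0,0,0],[0.0358,-0.0154,0],0]]'
python3 -m handwheel '[[[0,0,0],[0.0358,-0.0154,0.03],0],[[0,0,0],[0,0,0],0]]'
python3 -c "
from h import *
j=check()"
```

```text
clock: 22.82
eef_pos: [624.8, -74.8, 101.6]
tool_rot: [-3.133, -0.001, 1.533]
force: [0.6, 0.8, 0.1]
width: 85.3
gripper_force: 0.0
clock: 23.23
eef_pos: [571.0, 71.3, 144.9]
tool_rot: [3.142, -0.001, 1.532]
force: [-0.7, 1.7, -1.2]
width: 85.3
gripper_force: 0.0
clock: 23.65
eef_pos: [500.4, 253.3, 144.6]
tool_rot: [-3.141, -0.0, 1.533]
force: [0.5, -0.2, 0.5]
width: 85.5
gripper_force: 0.0
clock: 23.82
eef_pos: [483.3, 291.0, 116.0]
tool_rot: [-3.134, -0.003, 1.545]
force: [-1.7, -0.1, -0.9]
width: 85.6
gripper_force: 0.0
A 0.607 move 62 29 [333.1 151.4]
B 0.575 move 193 76 [130.1 209.7]
C 0.809 move 67 57 [330.4 308.1]
D 0.985 move 0 0 [487.8 290. ]
[485.5 286.9 117. ]
```

```bash
python3 -m handwheel '[[[0,0,0],[0.004,0.001,0.027],0],[[0,0,0],[0,0,0.03],0],[[0,0,0],[0,0,0.03],0],[[0,0,0],[0,0,0.02],0],[[0,0,0],[0,0,0],0]]'
python3 -m handwheel '[[[0,0,0],[0,0,0],1],[[0,0,0],[0,0,0],1],[[0,0,0],[0,0,0],1],[[0,0,0],[0,0,0],1],[[0,0,0],[0,0,0],1]]'
python3 -m handwheel '[[[0,0,0],[0,0,0],1],[[0,0,0],[0,0,-0.02],1],[[0,0,0],[0,0,-0.04],1],[[0,0,0],[0,0,-0.04],1],[[0,0,0],[0,0,0],1]]'
python3 -m handwheel '[[[0,0,0],[-0.0365,0.0136,0],1],[[0,0,0],[-0.0365,0.0136,0],1],[[0,0,0],[-0.0365,0.0136,0],1],[[0,0,0],[-0.0365,0.0136,0],1],[[0,0,0],[-0.0365,0.0136,0],1]]'
python3 -m handwheel '[[[0,0,0],[-0.0365,0.0136,0],1],[[0,0,0],[-0.0365,0.0136,0],1],[[0,0,0],[-0.0365,0.0136,0],1],[[0,0,0],[-0.0365,0.0136,0],1],[[0,0,0],[-0.0365,0.0136,0],1]]'
python3 -m handwheel '[[[0,0,0],[-0.0365,0.0136,0],1],[[0,0,0],[0,0,0],1],[[0,0,0],[0,0,0],1],[[0,0,0],[0,0,0],1],[[0,0,0],[0,0,0],1]]'
```

```text
clock: 24.28
eef_pos: [488.7, 283.6, 8.6]
tool_rot: [-3.135, 0.004, 1.532]
force: [-0.3, 0.0, -0.4]
width: 85.6
gripper_force: 0.0
clock: 24.7
eef_pos: [492.1, 286.6, 14.3]
tool_rot: [3.139, -0.002, 1.533]
force: [0.3, 0.5, 5.4]
width: 39.4
gripper_force: 60.1
clock: 25.12
eef_pos: [495.7, 288.3, 120.2]
tool_rot: [3.13, -0.008, 1.533]
force: [1.1, 0.8, -0.8]
width: 39.5
gripper_force: 60.6
clock: 25.53
eef_pos: [552.8, 99.6, 113.6]
tool_rot: [3.14, -0.001, 1.533]
force: [-0.1, -0.4, -1.8]
width: 39.2
gripper_force: 60.6
clock: 25.95
eef_pos: [613.7, -85.7, 113.6]
tool_rot: [3.14, 0.0, 1.533]
force: [1.2, 0.3, -0.5]
width: 39.7
gripper_force: 60.6
clock: 26.37
eef_pos: [625.1, -118.6, 112.7]
tool_rot: [-3.142, -0.001, 1.535]
force: [-0.1, -0.4, -1.1]
width: 39.7
gripper_force: 60.6
```

```bash
python3 -m handwheel '[[[0,0,0],[-0.002,0,0.02],1],[[0,0,0],[0,0,0.025],1],[[0,0,0],[0,0,0],1],[[0,0,0],[0,0,0],1],[[0,0,0],[0,0,0],1]]'
python3 - <<'E'
from h import *
j=cam("side");crop(j,"s8",230,160,120,90,6)
E
```

```text
clock: 26.78
eef_pos: [625.8, -121.7, 68.3]
tool_rot: [3.141, -0.0, 1.534]
force: [-0.1, 0.8, -1.5]
width: 39.7
gripper_force: 60.7
```

View pics/s8.png

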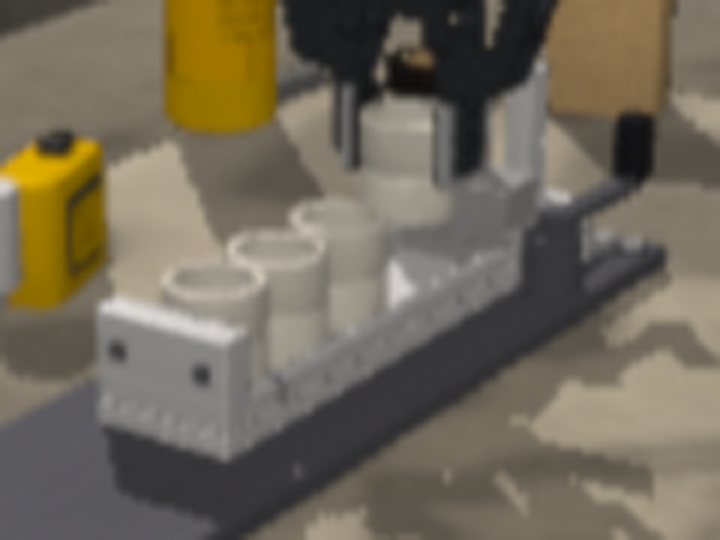

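Three couplings stand upright in the channel, with tops at (213,280), (278,250) and (337,218). D hangs at (405,165) in front of the jaw. I lower it.

```bash
python3 -m handwheel '[[[0,0,0],[0,0,0.015],1],[[0,0,0],[0,0,0.01],1],[[0,0,0],[0,0,0],1],[[0,0,0],[0,0,0],1]]'
python3 -m handwheel '[[[0,0,0],[0,0,0.004],1],[[0,0,0],[0,0,0.003],1],[[0,0,0],[0,0,0.001],1],[[0,0,0],[0,0,0],1]]'
```

```text
clock: 27.17
eef_pos: [625.0, -122.6, 42.4]
tool_rot: [-3.141, -0.0, 1.533]
force: [0.6, -0.4, -0.1]
width: 39.5
gripper_force: 60.7
clock: 27.5
eef_pos: [625.9, -123.0, 36.2]
tool_rot: [3.14, -0.0, 1.533]
force: [-2.9, 0.6, 10.7]
width: 39.7
gripper_force: 61.9
```

```bash
python3 -m handwheel '[[[0,0,0],[0,0,0],0.2],[[0,0,0],[0,0,0],0.2],[[0,0,0],[0,0,0],0.2],[[0,0,0],[0,0,-0.04],0.2],[[0,0,0],[0,0,-0.04],0.2]]'
python3 -m handwheel '[[[0,0,0],[-0.021,-0.001,0],0.3],[[0,0,0],[-0.021,0,0],0.3],[[0,0,0],[0,0,0],0.3],[[0,0,0],[0,0,0],0.3]]'
python3 -m handwheel '[[[0,0,0],[0,0,0.022],0.4],[[0,0,0],[0,0,0.023],0.4],[[0,0,0],[0,0,0],0.4],[[0,0,0],[0,0,0],0.4]]'
```

```text
clock: 27.92
eef_pos: [622.6, -122.2, 111.9]
tool_rot: [-3.134, -0.001, 1.533]
force: [0.8, -0.3, 0.3]
width: 68.3
gripper_force: 0.0
clock: 28.25
eef_pos: [622.1, -166.6, 114.3]
tool_rot: [-3.141, 0.001, 1.53]
force: [0.3, 0.6, -0.1]
width: 60.1
gripper_force: 0.0
clock: 28.58
eef_pos: [621.5, -163.1, 67.9]
tool_rot: [-3.138, -0.002, 1.534]
force: [-0.3, 0.1, 0.2]
width: 51.2
gripper_force: 0.0
```

```bash
python3 -m handwheel '[[[0,0,0],[0,0.0025,-0.002],0.4],[[0,0,0],[0,0,0],1],[[0,0,0],[0,0,0],1],[[0,0,0],[0,0,0],1],[[0,0,0],[0,0,0],1]]'
python3 -m handwheel '[[[0,0,0],[0,0,0],1],[[0,0,0],[0,0,0],1],[[0,0,0],[0.003,0,0],1],[[0,0,0],[0.004,0,0],1],[[0,0,0],[0.004,0,0],1]]'
python3 -m handwheel '[[[0,0,0],[0.003,0,0],1],[[0,0,0],[0.002,0,0],1],[[0,0,0],[0.002,0,0],1],[[0,0,0],[0.002,0,0],1]]'
python3 -m handwheel '[[[0,0,0],[0.002,0,0],1],[[0,0,0],[0.002,0,0],1]]'
python3 -m handwheel '[[[0,0,0],[0.002,0,0],1],[[0,0,0],[0.002,0,0],1]]'
python3 -m handwheel '[[[0,0,0],[0.002,0,0],1],[[0,0,0],[0.002,0,0],1]]'
python3 -m handwheel '[[[0,0,0],[0,0,0],1],[[0,0,0],[0,0,0],1]]'
```

```text
clock: 29.0
eef_pos: [624.5, -164.8, 72.6]
tool_rot: [-3.141, -0.0, 1.533]
force: [-3.3, 0.8, 7.6]
width: 12.8
gripper_force: 59.4
clock: 29.42
eef_pos: [624.8, -156.5, 72.6]
tool_rot: [-3.141, 0.003, 1.532]
force: [-3.7, -4.2, 6.0]
width: 12.4
gripper_force: 59.4
clock: 29.75
eef_pos: [625.1, -147.5, 72.6]
tool_rot: [-3.141, 0.003, 1.532]
force: [-3.7, -4.0, 6.4]
width: 13.1
gripper_force: 59.4
clock: 29.92
eef_pos: [625.2, -143.6, 72.6]
tool_rot: [-3.141, 0.003, 1.532]
force: [-4.7, -5.7, 6.5]
width: 12.9
gripper_force: 59.4
clock: 30.08
eef_pos: [625.3, -139.8, 72.6]
tool_rot: [-3.141, 0.004, 1.532]
force: [-4.0, -4.9, 6.5]
width: 12.9
gripper_force: 59.4
clock: 30.25
eef_pos: [625.4, -136.9, 72.6]
tool_rot: [-3.141, 0.005, 1.531]
force: [-3.8, -8.0, 5.7]
width: 12.7
gripper_force: 59.3
clock: 30.42
eef_pos: [625.5, -136.3, 72.6]
tool_rot: [-3.141, 0.004, 1.532]
force: [-3.3, -5.4, 6.8]
width: 12.9
gripper_force: 59.4
```

```bash
python3 -m handwheel '[[[0,0,0],[0.002,0,0],1],[[0,0,0],[0.002,0,0],1]]'
python3 -m handwheel '[[[0,0,0],[0.002,0,0],1],[[0,0,0],[0.002,0,0],1],[[0,0,0],[0,0,0],1],[[0,0,0],[0,0,0],1]]'
python3 - <<'E'
from h import *
j=cam("side");crop(j,"s9",220,150,120,90,6)
E
```

```text
clock: 30.58
eef_pos: [625.5, -133.3, 72.6]
tool_rot: [-3.141, 0.005, 1.531]
force: [-3.2, -7.4, 6.5]
width: 12.9
gripper_force: 59.3
clock: 30.92
eef_pos: [625.7, -128.4, 72.6]
tool_rot: [-3.141, 0.004, 1.532]
force: [-4.7, -6.0, 6.5]
width: 12.6
gripper_force: 59.4
```

View pics/s9.png

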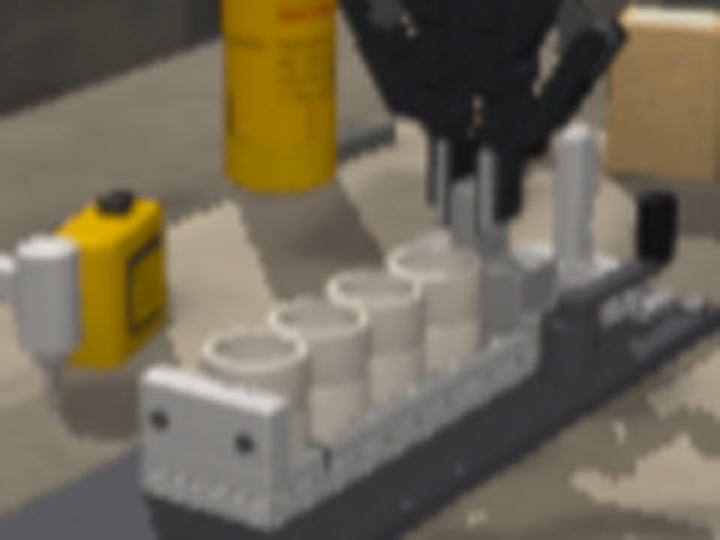

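The row of four is snug between the stop and the jaw. The knob is at (655,228) in the crop, with the lever free. I go to the knob.

```bash
python3 -m handwheel '[[[0,0,0],[0,0,0],0.6],[[0,0,0],[0,0,0],0.6],[[0,0,0],[0,0,0],0.6],[[0,0,0],[0,0,-0.03],0.6],[[0,0,0],[0,0,-0.03],0.6]]'
python3 -m handwheel '[[[0,0,0],[-0.0325,-0.024,0],0.62],[[0,0,0],[-0.0325,-0.024,0],0.62],[[0,0,0],[0,0,0],0.62],[[0,0,0],[0,0,0],0.62],[[0,0,0],[0,0,0],0.62]]'
```

```text
clock: 31.38
eef_pos: [625.2, -123.5, 130.0]
tool_rot: [-3.137, -0.002, 1.534]
force: [1.6, -0.3, 0.9]
width: 34.2
gripper_force: 0.0
clock: 31.8
eef_pos: [576.7, -187.2, 131.4]
tool_rot: [3.141, -0.001, 1.533]
force: [0.5, 0.3, -0.3]
width: 32.2
gripper_force: 0.0
```

Run:
```python
from h import *
np.set_printoptions(precision=1,suppress=True)
j=cam("side");print(back(j,220+657/6,150+198/6,78),back(j,220+654/6,150+255/6,46))
i=cam("top");print(proj(i,[[575.5,-191.5,78]]))
```

```text
[ 567.7 -185.    78. ] [ 574.8 -199.7   46. ]
[[361.  215.6]]
```

```bash
python3 -m handwheel '[[[0,0,0],[-0.0045,-0.002,0.02],0.58],[[0,0,0],[0,0,0.015],0.58],[[0,0,0],[0,0,0],0.58],[[0,0,0],[0,0,0],0.58]]'
python3 -m handwheel '[[[0,0,0],[0,0,0.01],0.58],[[0,0,0],[0,0,0.008],0.58],[[0,0,0],[0,0,0],0.58]]'
```

```text
clock: 32.23
eef_pos: [574.2, -190.8, 95.5]
tool_rot: [-3.14, -0.001, 1.535]
force: [0.5, 0.4, 0.3]
width: 35.7
gripper_force: 0.0
clock: 32.48
eef_pos: [573.4, -191.6, 77.0]
tool_rot: [-3.14, -0.001, 1.533]
force: [-0.6, -0.1, -0.4]
width: 36.1
gripper_force: 0.0
```

```bash
python3 -m handwheel '[[[0,0,0],[0,0,0.009],0.58],[[0,0,0],[0,0,0.008],0.58],[[0,0,0],[0,0,0],0.66],[[0,0,0],[0,0,0],0.7],[[0,0,0],[0,0,0],0.7]]'
```

```text
clock: 32.9
eef_pos: [574.1, -192.5, 61.3]
tool_rot: [3.142, 0.0, 1.533]
force: [-0.9, -0.2, 0.6]
width: 25.5
gripper_force: 0.0
```

```bash
python3 -m handwheel '[[[0,0,0],[0,0,0],0.78],[[0,0,0],[0,0,0],0.82],[[0,0,0],[0,0,0],0.82],[[0,0,0],[0,0,0],0.82]]'
python3 -m handwheel '[[[0,0,0],[0,0,0],0.72],[[0,0,7],[0.0005,-0.008,0],0.7],[[0,0,7],[0.0005,-0.008,0],0.7],[[0,0,7],[0.0005,-0.008,0],0.7],[[0,0,0],[0,0,0],0.7]]'
```

```text
clock: 33.23
eef_pos: [574.0, -192.6, 61.7]
tool_rot: [3.141, 0.0, 1.533]
force: [-1.1, -0.1, 2.6]
width: 16.3
gripper_force: 38.8
clock: 33.65
eef_pos: [549.9, -186.5, 61.4]
tool_rot: [-3.141, 0.0, 1.163]
force: [-1.1, 0.3, -0.3]
width: 25.7
gripper_force: 0.0
```

```bash
python3 -m handwheel '[[[0,0,7],[0.0005,-0.008,0],0.7],[[0,0,7],[0.0005,-0.008,0],0.7],[[0,0,7],[0.0005,-0.008,0],0.7],[[0,0,7],[0.0005,-0.008,0],0.7],[[0,0,7],[0.0005,-0.008,0],0.7]]'
python3 -m handwheel '[[[0,0,7],[0.0005,-0.008,0],0.7],[[0,0,7],[0.0005,-0.008,0],0.7],[[0,0,7],[0.0005,-0.008,0],0.7],[[0,0,0],[0,0,0],0.7],[[0,0,0],[0,0,0],0.7]]'
```

```text
clock: 34.07
eef_pos: [521.9, -161.7, 61.6]
tool_rot: [3.14, -0.001, 0.553]
force: [1.0, -0.8, 0.6]
width: 25.8
gripper_force: 0.6
clock: 34.48
eef_pos: [512.5, -138.5, 61.2]
tool_rot: [-3.141, 0.0, 0.196]
force: [0.4, 0.4, -1.0]
width: 25.7
gripper_force: 0.0
```

```bash
python3 -m handwheel '[[[0,0,7],[0.0005,-0.008,0],0.7],[[0,0,7],[0.0005,-0.008,0],0.7],[[0,0,0],[0,-0.003,0],0.7],[[0,0,0],[0,0,0],0.7]]'
python3 -m handwheel '[[[0,0,0],[0,-0.001,0],0.7],[[0,0,0],[0,0,0],0.7]]'
python3 -m handwheel '[[[0,0,0],[0,-0.001,0],0.7],[[0,0,0],[0,0,0],0.7]]'
python3 -m handwheel '[[[0,0,0],[0,-0.001,0],0.7],[[0,0,0],[0,0,0],0.7]]'
```

```text
clock: 34.82
eef_pos: [511.6, -121.7, 61.5]
tool_rot: [3.139, -0.001, -0.05]
force: [0.5, -3.2, 0.4]
width: 25.5
gripper_force: 1.6
clock: 34.98
eef_pos: [511.6, -121.5, 61.6]
tool_rot: [3.139, -0.001, -0.053]
force: [0.3, -5.8, -0.7]
width: 25.9
gripper_force: 2.7
clock: 35.15
eef_pos: [511.7, -121.0, 61.6]
tool_rot: [3.138, -0.002, -0.053]
force: [0.5, -6.4, -1.5]
width: 25.6
gripper_force: 3.1
clock: 35.32
eef_pos: [511.7, -120.2, 61.6]
tool_rot: [3.138, -0.002, -0.053]
force: [-0.7, -6.2, -0.6]
width: 26.0
gripper_force: 3.3
```

```bash
python3 -m handwheel '[[[0,0,0],[0,0.003,0],0.6],[[0,0,0],[0,0,-0.02],0.6],[[0,0,0],[0,0,-0.03],0.5],[[0,0,0],[0,0,-0.02],0.4],[[0,0,-7],[0,0,0],0.4]]'
python3 -m handwheel '[[[0,0,-7],[0,0,0],0.4],[[0,0,-7],[0,0,0],0.4],[[0,0,-7],[0,0,0],0.4],[[0,0,-7],[0,0,0],0.4],[[0,0,-7],[0,0,0],0.4]]'
python3 -m handwheel '[[[0,0,-7],[0,0,0],0.4],[[0,0,-7],[0,0,0],0.4],[[0,0,-7],[0,0,0],0.4],[[0,0,-7],[0,0,0],0.4],[[0,0,-7],[0,0,0],0.4]]'
python3 -m handwheel '[[[0,0,-7],[0,0,0],0.4],[[0,0,-7],[0,0,0],0.4],[[0,0,0],[0,0,0],0.4]]'
python3 - <<'E'
from h import *
print(ctrl.read_state()["eef_pos"],ctrl.read_state()["tool_rot"])
i=cam("top");j=cam("side")
cv2.imwrite("pics/raw_t.png",i["pixels"][:,:,::-1]);cv2.imwrite("pics/raw_s.png",j["pixels"][:,:,::-1])
t=cv2.resize(i["pixels"][150:250,190:390,::-1],None,fx=4,fy=4,interpolation=cv2.INTER_CUBIC)[:270]
E
```

```text
clock: 35.73
eef_pos: [513.0, -120.5, 134.4]
tool_rot: [3.141, -0.004, 0.071]
force: [0.4, -1.1, -0.5]
width: 51.5
gripper_force: 0.0
clock: 36.15
eef_pos: [510.9, -119.3, 131.4]
tool_rot: [-3.14, -0.0, 0.687]
force: [-1.0, -0.7, -0.7]
width: 51.5
gripper_force: 0.0
clock: 36.57
eef_pos: [510.9, -119.5, 131.4]
tool_rot: [-3.14, -0.001, 1.298]
force: [0.8, -0.3, 0.3]
width: 51.1
gripper_force: 0.0
clock: 36.82
eef_pos: [511.0, -119.7, 131.5]
tool_rot: [-3.141, -0.002, 1.539]
force: [-0.5, 0.4, -0.3]
width: 50.9
gripper_force: 0.0
[ 510.96649052 -119.69643842  131.50188091] [-3.14110475e+00 -1.64692965e-03  1.53865791e+00]
```

```bash
python3 -m handwheel '[[[0,0,0],[-0.0216,0.0286,0],0.3],[[0,0,0],[-0.0216,0.0286,0],0.3],[[0,0,0],[-0.0216,0.0286,0],0.3],[[0,0,0],[-0.0216,0.0286,0],0.3],[[0,0,0],[0,0,0],0.3]]'
python3 -m handwheel '[[[0,0,0],[0,0,0],0.3],[[0,0,0],[0,0,0],0.3],[[0,0,0],[0,0,0.012],0.3],[[0,0,0],[0,0,0],0.3]]'
```

```text
clock: 37.33
eef_pos: [627.2, -216.7, 131.6]
tool_rot: [3.135, 0.005, 1.528]
force: [0.8, -0.8, 0.7]
width: 60.0
gripper_force: 0.0
clock: 37.67
eef_pos: [620.2, -208.8, 117.2]
tool_rot: [-3.137, -0.002, 1.534]
force: [0.4, 0.3, -1.1]
width: 59.7
gripper_force: 0.0
```

```bash
python3 -m handwheel '[[[0,0,0],[0,0.002,0.015],0.3],[[0,0,0],[0,0,0.015],0.3],[[0,0,0],[0,0,0.013],0.3],[[0,0,0],[0,0,0],0.3]]'
python3 -m handwheel '[[[0,0,0],[0,0,0],1],[[0,0,0],[0,0,0],1],[[0,0,0],[0,0,0],1],[[0,0,0],[0,0,0],1],[[0,0,0],[0,0,0],1]]'
python3 -m handwheel '[[[0,0,0],[0,0,0],1],[[0,0,0],[0,0,0],1],[[0,0,0],[0,0,0],1]]'
python3 - <<'E'
from h import *
i=cam("top");j=cam("side")
cv2.imwrite("pics/rt2.png",i["pixels"][:,:,::-1]);cv2.imwrite("pics/rs2.png",j["pixels"][:,:,::-1])
E
```

```text
clock: 38.0
eef_pos: [621.8, -209.4, 72.7]
tool_rot: [-3.136, -0.002, 1.533]
force: [0.0, 0.4, -0.8]
width: 60.0
gripper_force: 0.0
clock: 38.42
eef_pos: [623.1, -211.0, 77.3]
tool_rot: [-3.14, -0.0, 1.533]
force: [-4.6, 0.3, 6.3]
width: 12.6
gripper_force: 59.8
clock: 38.67
eef_pos: [623.0, -211.0, 77.3]
tool_rot: [-3.14, -0.0, 1.533]
force: [-4.5, 0.2, 5.6]
width: 12.2
gripper_force: 59.8
```

```bash
python3 -m handwheel '[[[0,0,0],[0.008,0,0],1],[[0,0,0],[0.012,0,0],1],[[0,0,0],[0.015,0,0],1],[[0,0,0],[0.016,0,0],1],[[0,0,0],[0.016,0,0],1]]'
python3 -m handwheel '[[[0,0,0],[0.014,0,0],1],[[0,0,0],[0.01,0,0],1],[[0,0,0],[0.006,0,0],1],[[0,0,0],[0,0,0],1],[[0,0,0],[0,0,0],1]]'
python3 - <<'E'
from h import *
i=cam("top");j=cam("side")
cv2.imwrite("pics/rt3.png",i["pixels"][:,:,::-1]);cv2.imwrite("pics/rs3.png",j["pixels"][:,:,::-1])
a=cv2.resize(j["pixels"][150:250,200:300,::-1],None,fx=6,fy=6,interpolation=cv2.INTER_CUBIC)[:600,:480]
b=cv2.resize(i["pixels"][170:245,215:255,::-1],None,fx=8,fy=8,interpolation=cv2.INTER_CUBIC)
cv2.imwrite("pics/both.png",np.hstack([a,b]))
print(a.shape,b.shape)
E
```

```text
clock: 39.18
eef_pos: [625.0, -149.2, 77.3]
tool_rot: [-3.14, 0.007, 1.53]
force: [-5.0, -8.2, 4.3]
width: 12.5
gripper_force: 59.6
clock: 39.6
eef_pos: [626.1, -115.0, 77.3]
tool_rot: [-3.139, 0.001, 1.533]
force: [-6.4, -1.2, 7.2]
width: 12.3
gripper_force: 60.0
(600, 480, 3) (600, 320, 3)
```

View pics/both.png

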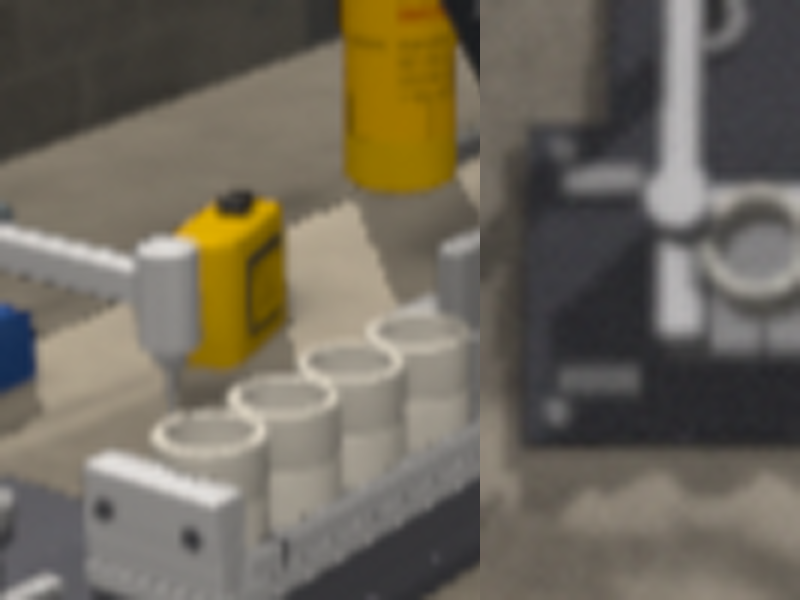

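The last picture, side camera on the left and top camera on the right, has these points:
- **Side:** needle tip at (172,408), stop coupling's top centre at (210,435), mark on the front rail at (285,550).
- **Top:** holder disc centre at (676,198), coupling rim centre at (757,249), mark line at (763,320).

Run:
```python
from h import *
np.set_printoptions(precision=1,suppress=True)
i=cam("top");j=cam("side")
c=np.array([627.9,-22.3]);x=np.array([.9994,-.0355]);y=np.array([.0355,.9994])
L=lambda q:np.array([(q[:2]-c)@x,(q[:2]-c)@y])
t=lambda u,v,z:L(back(i,215+(u-480)/8,170+v/8,z)); s=lambda u,v,z:L(back(j,200+u/6,150+v/6,z))
print("top holder",t(676,198,142),"coup",t(757,249,66),"mark",t(763,320,32),"stop edges",t(655,330,60),t(703,330,60))
print("side tip",s(172,408,80),"holder top c",s(167,245,142),"coup",s(210,435,66),"mark",s(285,550,32),"stop +y top edge",s(163,480,60))
# side: Y with X=0 from column only
for n,u,z in(("tip",172,80),("holder",167,142),("coup",210,66)):
    Y=np.arange(0,220,.5);P=np.array([np.r_[c+y*k,z] for k in Y]);p=proj(j,P)
    k=np.argmin(abs(p[:,0]-(200+u/6)));print(n,Y[k],(p[k]-[200,150])*6)
```

```text
top holder [ -0.4 166. ] coup [ -0.4 144. ] mark [-19.3 144. ] stop edges [-28.7 180.7] [-28.7 163.5]
side tip [  3.4 166.1] holder top c [ -1.9 171. ] coup [ -1.2 152.1] mark [-35.7 154.5] stop +y top edge [ -3.9 180.4]
tip 170.0 [172.  413.9]
holder 169.0 [166.6 242.3]
coup 150.5 [210.2 432.7]
```

Run:
```python
import cv2
g=cv2.imread("pics/rt3.png",0)
print("cols",list(range(232,264)))
for r in list(range(191,216)): print(r,*g[r,232:264])
g=cv2.imread("pics/rs3.png",0)
print("side cols 222..250")
for r in range(188,246,2): print(r,*g[r,220:252])
```

```text
cols [232, 233, 234, 235, 236, 237, 238, 239, 240, 241, 242, 243, 244, 245, 246, 247, 248, 249, 250, 251, 252, 253, 254, 255, 256, 257, 258, 259, 260, 261, 262, 263]
191 125 124 113 95 98 138 174 182 182 174 141 90 64 62 63 61 63 62 62 63 63 63 60 64 61 62 61 61 63 63 63 62
192 131 129 121 112 131 165 178 184 185 179 160 114 87 86 84 85 86 93 91 86 85 86 86 95 95 96 94 95 93 94 95 97
193 106 103 102 118 157 176 182 184 184 182 169 137 134 135 136 132 134 140 141 136 133 138 142 151 156 154 155 155 155 153 153 152
194 70 71 77 113 162 178 181 184 184 183 175 158 162 167 159 144 131 129 131 137 149 166 173 173 169 170 173 175 171 163 148 145
195 50 55 64 101 153 175 181 183 182 182 168 148 156 162 140 112 98 94 95 103 124 152 173 169 150 148 158 164 144 123 106 105
196 56 58 66 86 133 164 177 180 178 172 145 118 130 128 101 82 77 76 76 81 90 119 153 162 137 134 152 144 107 84 78 81
197 61 63 62 68 93 133 154 161 160 136 106 87 95 89 78 72 75 80 82 82 83 95 129 160 149 147 152 117 81 71 75 81
198 63 59 58 56 64 86 103 112 108 91 73 71 79 74 73 81 96 108 111 110 107 98 116 151 162 156 14
[... 5079 characters left out ...]
7 119 131 131 125 123 146 153 153 153 153 150 148
236 129 130 130 131 131 131 131 132 132 132 131 130 131 132 133 133 124 119 117 116 120 134 133 123 115 142 151 152 151 146 127 134
238 129 128 129 128 129 129 130 131 131 129 102 85 93 121 131 132 125 119 115 114 122 135 132 121 107 122 136 133 133 133 128 125
240 131 131 130 130 129 129 129 128 129 125 95 67 62 96 123 130 125 118 114 116 122 134 131 117 115 117 111 86 109 114 114 114
242 127 128 128 129 130 130 131 131 131 130 128 120 112 123 128 129 127 118 116 114 117 130 132 129 125 118 112 81 105 117 110 116
244 130 130 130 129 129 128 127 128 129 130 131 131 131 131 131 130 131 120 115 113 119 128 119 115 115 113 115 97 115 119 117 117
```

Run:
```python
from h import *
i=cam("top");j=cam("side")
c=np.array([627.9,-22.3]);x=np.array([.9994,-.0355]);y=np.array([.0355,.9994])
Y=np.arange(100,200,.1)
def f(im,col,X,z):
    p=proj(im,np.array([np.r_[c+x*X+y*k,z] for k in Y]));k=np.argmin(abs(p[:,0]-col));return round(Y[k],1),p[k].round(1)
print("side tip",f(j,228.3,0,80),"holder",f(j,227.3,0,120),"mark",f(j,247,-27,32),f(j,247,-31,28),"coup",f(j,234.2,0,66),f(j,234.2,2,66))
print("top holder",f(i,239.1,0,142),f(i,239.4,0,142),"mark",f(i,249.95,-27,32),"stopface",f(i,242.5,-25,60))
```

```text
side tip (np.float64(171.2), array([228.3, 219.2])) holder (np.float64(171.8), array([227.3, 201. ])) mark (np.float64(145.3), array([247., 239.])) (np.float64(150.5), array([247. , 242.1])) coup (np.float64(153.2), array([234.2, 222.5])) (np.float64(150.9), array([234.2, 222. ]))
top holder (np.float64(167.0), array([239.1, 194.6])) (np.float64(166.2), array([239.4, 194.6])) mark (np.float64(145.2), array([249.9, 212.6])) stopface (np.float64(164.6), array([242.5, 210. ]))
```

```bash
python3 -m handwheel '[[[0,0,0],[0.007,0,0],1],[[0,0,0],[0.007,0,0],1],[[0,0,0],[0.006,0,0],1],[[0,0,0],[0.002,0,0],1],[[0,0,0],[0,0,0],1]]'
python3 -m handwheel '[[[0,0,0],[0,0,0],1],[[0,0,0],[0,0,0],1]]'
python3 - <<'E'
from h import *
i=cam("top");j=cam("side")
g=cv2.cvtColor(i["pixels"],cv2.COLOR_RGB2GRAY)
print("top cols 226..260")
for r in range(188,215): print(r,*g[r,226:258])
g=cv2.cvtColor(j["pixels"],cv2.COLOR_RGB2GRAY)
print("side mark cols 228..252")
for r in range(236,256,2): print(r,*g[r,228:252])
print("side needle cols 218..246")
for r in range(202,236,2): print(r,*g[r,214:246])
E
```

```text
clock: 40.32
eef_pos: [626.7, -94.6, 77.3]
tool_rot: [-3.139, 0.003, 1.532]
force: [-6.0, -4.0, 6.9]
width: 12.2
gripper_force: 60.0
clock: 40.48
eef_pos: [626.8, -94.7, 77.3]
tool_rot: [-3.139, 0.003, 1.532]
force: [-6.4, -4.6, 7.0]
width: 12.1
gripper_force: 60.0
top cols 226..260
188 78 55 44 47 47 55 62 62 61 66 70 111 162 178 180 162 112 69 63 60 61 62 61 63 62 61 60 60 62 62 62 62
189 75 55 50 52 59 68 69 70 69 66 72 111 163 178 180 163 110 72 61 61 64 59 61 60 60 60 61 62 61 59 61 61
190 72 71 77 88 95 104 108 105 103 92 84 119 166 179 181 164 114 73 63 62 61 61 63 60 61 61 59 61 62 60 60 61
191 92 103 115 122 130 151 155 155 153 141 114 140 174 183 183 170 133 84 66 61 61 61 64 64 62 64 61 59 61 62 63 62
192 111 121 127 128 141 168 174 174 173 164 150 163 179 183 184 179 156 116 89 85 83 83 83 83 84 84 84 84 86 94 96 98
193 104 111 111 112 134 169 177 177 176 172 170 176 181 186 186 182 174 152 138 138 137 135 134 136 135 137 136 134 141 149 152 153
194 69 74 74 84 121 168 177 176 171 166 174 179 179 182 183 183 177 160 155 164 170 170 165 161 162 161 166 162 157 145 143 148

[... 4939 characters left out ...]
 199 197 162 148 148 148 149 147 145 140
226 127 126 126 127 144 192 195 164 141 140 143 147 150 152 154 157 157 157 158 157 167 188 201 170 140 140 144 145 146 145 143 140
228 148 134 127 123 121 136 160 180 191 191 181 178 182 180 183 185 185 180 181 174 168 148 129 114 112 133 139 141 141 141 138 136
230 218 217 208 190 177 165 147 139 143 149 151 154 157 157 154 152 149 146 144 140 135 128 120 111 111 131 137 139 139 139 137 135
232 210 218 222 222 222 220 216 194 180 160 171 174 158 145 148 148 144 142 140 136 131 126 118 110 121 146 153 153 154 155 154 152
234 138 145 155 168 186 201 209 218 222 221 221 220 216 213 205 193 151 155 158 145 132 124 116 110 128 151 158 158 157 156 154 153
```

```bash
python3 -m handwheel '[[[0,0,0],[0.001,0,0],1],[[0,0,0],[0.001,0,0],1],[[0,0,0],[0,0,0],1]]'
```

```text
clock: 40.83
eef_pos: [626.8, -94.0, 77.3]
tool_rot: [-3.139, 0.005, 1.531]
force: [-5.8, -6.2, 6.7]
width: 12.7
gripper_force: 59.8
```

```bash
python3 -m handwheel '[[[0,0,0],[0.001,0,0],1],[[0,0,0],[0,0,0],1],[[0,0,0],[0,0,0],1]]'
python3 -m handwheel '[[[0,0,0],[0,0,0],0.4],[[0,0,0],[0,0,0],0.4],[[0,0,0],[0,0,0],0.4],[[0,0,0],[0,0,-0.02],0.4],[[0,0,0],[0,0,-0.04],0.4]]'
python3 -m handwheel '[[[0,0,0],[0,0,-0.04],0.4],[[0,0,0],[-0.03,-0.02,-0.02],0.3],[[0,0,0],[-0.03,-0.02,0],0.3],[[0,0,0],[0,0,0],0.3]]'
python3 - <<'E'
from h import *
i=cam("top");g=cv2.cvtColor(i["pixels"],cv2.COLOR_RGB2GRAY)
for r in range(210,214): print(r,*g[r,238:248])
j=cam("side");g=cv2.cvtColor(j["pixels"],cv2.COLOR_RGB2GRAY)
for r in range(243,248): print(r,*g[r,236:246])
# coarse check that lever still points at robot (dark knob) in top view
d=cv2.cvtColor(i["pixels"],cv2.COLOR_RGB2GRAY)
c=np.array([627.9,-22.3]);x=np.array([.9994,-.0355]);y=np.array([.0355,.9994])
jc=166.5+20.5-164-15
for a in (1.4,1.5,1.6):
  P=c+x*(-49.2-65*np.sin(a))+y*(jc-65*np.cos(a));p=proj(i,[[*P,78]])[0];print(a,p,d[int(p[1])-2:int(p[1])+3,int(p[0])-6:int(p[0])+7].tolist())
print(ctrl.read_state()["eef_pos"])
E
```

```text
clock: 41.08
eef_pos: [626.8, -93.2, 77.3]
tool_rot: [-3.139, 0.005, 1.531]
force: [-6.4, -6.7, 5.6]
width: 12.1
gripper_force: 59.9
clock: 41.5
eef_pos: [625.8, -87.2, 132.5]
tool_rot: [-3.133, -0.002, 1.534]
force: [0.6, 0.8, 0.0]
width: 51.2
gripper_force: 0.0
clock: 41.83
eef_pos: [583.4, -155.3, 198.9]
tool_rot: [3.14, 0.006, 1.524]
force: [-0.8, -1.7, -0.3]
width: 59.4
gripper_force: 0.0
210 130 127 121 114 106 107 113 117 119 125
211 136 134 133 123 107 106 119 126 128 128
212 128 127 126 117 96 92 116 122 124 124
213 107 106 105 98 79 79 98 104 103 104
243 116 109 106 114 114 124 123 119 116 115
244 120 123 121 118 99 105 112 113 114 113
245 131 131 127 122 98 87 107 114 116 108
246 128 125 119 114 97 82 109 119 119 109
247 120 116 114 113 98 92 116 121 118 116
1.4 [301.7748619  239.43582726] [[49, 29, 31, 46, 79, 111, 123, 128, 128, 120, 100, 91, 96], [36, 22, 21, 28, 55, 90, 114, 120, 123, 116, 96, 90, 90], [27, 16, 20, 21, 44, 77, 102, 112, 114, 108, 93, 85, 89], [17, 20, 16, 22, 44, 78, 104, 109, 109, 104, 86, 81, 84], [16, 19, 20, 26, 47, 83, 100, 106, 103, 99, 80, 78, 82]]
1.5 [299.46175162 239.72522897] [[95, 81, 49, 29, 31, 46, 79, 111, 123, 128, 128, 120, 100], [97, 73, 36, 22, 21, 28, 55, 90, 114, 120, 123, 116, 96], [89, 54, 27, 16, 20, 21, 44, 77, 102, 112, 114, 108, 93], [84, 44, 17, 20, 16, 22, 44, 78, 104, 109, 109, 104, 86], [85, 44, 16, 19, 20, 26, 47, 83, 100, 106, 103, 99, 80]]
1.6 [297.1284475  239.78357885] [[98, 96, 95, 81, 49, 29, 31, 46, 79, 111, 123, 128, 128], [101, 102, 97, 73, 36, 22, 21, 28, 55, 90, 114, 120, 123], [103, 101, 89, 54, 27, 16, 20, 21, 44, 77, 102, 112, 114], [100, 100, 84, 44, 17, 20, 16, 22, 44, 78, 104, 109, 109], [99, 99, 85, 44, 16, 19, 20, 26, 47, 83, 100, 106, 103]]
[ 586.30447677 -148.67448724  197.14418647]
```

```bash
python3 -c "
from cell import ctrl
print(ctrl.finish_job())"
```

```text
the job is handed in; nothing more can be done
None
```

I handed the job in at about 42 s of the 200 s: all four small couplings stand upright and snug against the stop, the lever is locked over, and the sled's mark is under the needle tip to within about 1–2 mm by the camera images; the hand-in call returned no verdict.

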